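# Make up the two table caddies before opening

### The arm

A 6-joint arm with a two-finger parallel gripper is mounted at the origin on a cart in front of the work surface, level with it; the furniture and walls round the work are solid. World frame = base frame: x ahead of the robot, y to its left, z up, the work surface at z = 0. Lengths are in m, angles in rad, forces in N, time in s.
With the tool pointing down it reaches from about 0.325 to 0.85 m from the base axis. Payload 15.5 kg.
Tool frame: the origin (TCP) lies at the centre of the arm's flange, where the gripper is bolted on; the fingertips stand 191 mm ahead of it and the grasp point (between the pads) lies 172 mm ahead of it; z points along the fingers, y is the line along which they close (so a half turn about z gives the same grasp; the last joint's range is limited). The gripper opens to 91 mm and grips with 3 to 60 N. Pads are 32 mm wide; open, the fingers measure 118 mm over their backs; the gripper's body (76 mm by 178 mm) begins 60 mm behind the grasp point.
Start: joints at [1.02, 0.494, 1.345, -0, 1.302, -0.096], TCP at [0.275, 0.561, 0.405] pointing down, gripper open.
Joint ranges: [-2.91, 2.91], [-0.82, 2.16], [0.22, 2.67], [-1.22, 4.37], [0.12, 2.79], [-3.08, 3.08]. Speed limits (rad/s): [1.89, 1.89, 2.57, 3.01, 3.01, 3.01].

### API

Orientations are given as a rotation vector (axis times angle).
In Python, from plant import sensors, snapshot, bot gives the robot as it stands.
- The arm moves only by the shell command python3 -m handwheel 'ROWS' [FORCE]. ROWS is JSON, a list of rows, each an object of numbers: "claw": the finger opening in cm, from 0 to 9.12; "tx", "ty", "tz": the shift along the tool's x, y, z in cm; "ax", "ay", "az": the turn, a rotation vector about the tool's x, y, z in rad. A call has 1 to 8 rows; each row shifts and turns the commanded pose from where the row before left it, along the tool's axes as they then stand; what a row does not reach is not made up. A row lasts 1/12 s, in which the tool goes at most 41.7 mm and 7.16 degrees, less where a joint would pass 70% of its speed; a pose out of reach is approached as far as the arm can. A call with a gripper value outside its range is refused whole. The fingers move at their own pace and stop on an object; FORCE is the grip in N (left out, the last holds). Time passes only in rows, so rows that do not move let the fingers close. It gives the time, the measured TCP pose, the force, the opening and the grip force at its end, in the units of the state.
- sensors.get_obs(): the state, without advancing time (a new reading comes with each control period).
- snapshot(name): name is "scene" or "side" or "wrist"; returns a dict with "image" (400x640x3 uint8, red, green, blue), "K" (3x3 intrinsics, pixels), "D" ([k1, k2, p1, p2, k3] as OpenCV has them; the pictures are not rectified), "origin" and "attitude" of the camera in the world. Camera axes: x right, y up, looking along -z (the intrinsics and any distortion apply to the point x, -y, -z); pixel columns grow to the right and rows downward; lengths in m; the calibration is good to about 2 mm. A picture is of the moment at which its call begins. There is no depth.
- bot.finish_job(): hands the job in; it is judged then, once.
The state is a dict: "clock": time; "joints": joint angles; "dq": joint speeds; "tau": joint torques, N m; "position": TCP position; "ee_rot": TCP orientation; "ft_force": force on the tool from outside, world axes, zero at the start; "ft_torque": the same for the moment, N m; "gripper_width": opening from 0.0 (shut) to 1.0 (fully open); "finger_force": force on a finger pad.
Only numpy, scipy, OpenCV 4.12 (cv2) and the standard library are available. Lean on these libraries where they do the work, as an engineer would, in place of code of your own. Each camera call takes 0.05 s, during which the arm holds its last target. There are 200 camera calls.

### The job

Make up the two table caddies for opening time: into the caddy with the two upright grooved posts put both glass jars of spread, one in each bay, and slide the black menu board down between its posts until it rests fully home; into the small caddy put the salt shaker in the narrow bay and the empty steel beaker in the wide bay. Everything ends up standing upright on the caddy floors; set the jars and the shaker down, do not drop them (they are glass), and leave the muffin and the espresso cup alone.

Things in the scene. Friction and masses are not known exactly. Their poses are not given: they have to be found in the camera images.
- jam_jar_centre (a point): taller of the two closed glass jars of spread (red screw lid): round, 65 mm diameter, 97 mm tall, 0.25 to 0.47 kg, standing upright on the worktop. The point is its centre, 48.5 mm above its underside; z points up its axis. Pinch it round the side.
- squat_jar_centre (a point): shorter, squat closed glass jar of spread (green screw lid): nearly round, 64 to 68 mm across, 84 mm tall, 0.18 to 0.33 kg, standing upright on the worktop. The point is its centre, 42 mm above its underside; z points up its axis. Pinch it round the side.
- shaker_centre (a point): glass salt shaker with a grey domed top, 90 mm tall, 0.1 kg: body 44 mm diameter for the lower 66 mm, then a narrower top 34 mm across; stands upright on the worktop. The point is its centre, 45 mm above its underside; z points up its axis.
- beaker_centre (a point): empty plain grey steel cutlery beaker, an open straight cylinder, 68 mm outer diameter, 95 mm tall, 0.08 to 0.17 kg, standing upright on the worktop. The point is its centre, 47.5 mm above its underside; z points up its axis. Pinch it round the outside.
- board_centre (a point): menu board: upright blank black panel 140 mm wide (its y), 6 mm thick (its x), with a pale wooden batten on its top edge; 150 mm tall in all, 0.12 to 0.2 kg. Batten 146 x 12 x 26 mm (y, x, z): pinch it across its 12 mm. The point is the board's centre, 75 mm above its lower edge; batten's middle 62 mm above the point. Starts upright in board_stand; seated, the point is 83 mm above the worktop.
- board_stand: dark wooden foot (fixed), 64 x 152 mm (x, y) and 34 mm tall, with a 9 mm wide slot along its y through the middle, slot floor 8 mm above the worktop; holds the menu board on edge at the start, and the board lifts straight out. Origin: centre of the underside; the slot lies at x = 0.
- board_caddy: larger pale wooden caddy (fixed). Origin: underside centre of its 100 x 192 mm (x, y) tray; +x to its back. Walls 8 mm thick, 28 tall, floor at 8. Two bays 84 x 84 mm inside, at (0, +46) and (0, -46). Behind, two dark posts 68 mm tall at y = +-72: facing grooves 9 mm wide (x) centred on x = 62, 148 mm apart at their bottoms, flared at the top; the board's edges run down in them to the floor.
- small_caddy: smaller pale wooden caddy (fixed) without posts, two bays of unequal width side by side. Origin: centre of the underside; y along the row of bays, z up. 102 x 170 mm (x, y), walls 8 mm thick and 28 mm tall, floor 8 mm above the worktop. Narrow bay at (0, -47) mm, 86 mm (x) by 60 mm (y) inside; wide bay at (0, +34) mm, 86 x 86 mm inside.
- muffin: muffin in a paper case, 85 mm across, 73 mm tall, a bystander. Origin: centre of the underside.
- espresso_cup: white china espresso cup with a handle, 60 x 87 mm, 56 mm tall, a bystander. Origin: centre of the underside.
Not all that is in view belongs to the job. Several things look just like the part that bears squat_jar_centre: the one meant starts nearest to the robot's base.

How it is judged:
By the outcome, as a careful person would: the job done as asked, in the order asked, and still so for the second after the job is handed in, with the robot touching nothing.
It also fails if it takes over 120 s, if anything falls off the work surface, if the arm or the gripper's body presses on something with over 40 N, if the wrist force passes 120 N, or if a joint passes its speed limit or range.

## Working session

There is one attempt and no reset: what is moved stays moved. The work goes in short steps, Python scripts to look and compute and a shell command to move; the robot and the scene stay as the last step left them, time stands still between calls to the robot, and variables do not carry over. Pictures are saved under pics/ and viewed, at most 14 in all, crops included, and the job is handed in when it is done.

```bash
ls; mkdir -p pics
python3 - <<'E'
from plant import sensors, snapshot, bot
import cv2,numpy as np,pickle
o=sensors.get_obs();print({k:np.round(v,3) for k,v in o.items()})
for n in("scene","side","wrist"):
    s=snapshot(n);pickle.dump(s,open(f"pics/{n}0.pkl","wb"));cv2.imwrite(f"pics/{n}0.png",s["image"][...,::-1])
    print(n,s["K"],s["D"],s["origin"],s["attitude"])
E
```

```text
pics
{'clock': np.float64(0.0), 'joints': array([ 1.02 ,  0.494,  1.346, -0.   ,  1.303, -0.096]), 'dq': array([-0.001, -0.001,  0.001, -0.002,  0.   , -0.001]), 'tau': array([-0.0000e+00, -8.7885e+01, -3.8185e+01,  7.1000e-02,  5.3000e-02,
       -0.0000e+00]), 'position': array([0.274, 0.561, 0.404]), 'ee_rot': array([-7.08e-01, -3.06e+00,  2.00e-03]), 'ft_force': array([ 0.038, -0.28 , -0.791]), 'ft_torque': array([-0.008, -0.006, -0.092]), 'finger_force': np.float64(0.0), 'gripper_width': np.float64(1.001)}
scene [[451.88254212   0.         316.15208934]
 [  0.         451.88254212 195.57736782]
 [  0.           0.           1.        ]] [-0.03863613  0.          0.          0.          0.        ] [-0.14352498 -0.9016935   0.71711975] [ 1.08004243 -0.27843199 -0.50255753]
side [[487.10969035   0.         321.73816354]
 [  0.         487.10969035 195.21160295]
 [  0.           0.           1.        ]] [-0.01419119  0.          0.          0.          0.        ] [ 0.34114658 -0.85138253  0.83063894] [ 0.95147628 -0.08216011 -0.11668334]
wrist [[346.85369422   0.         314.63325384]
 [  0.         346.85369422 197.65983633]
 [  0.           0.           1.        ]] [-0.03328146  0.          0.          0.          0.        ] [0.20544111 0.5952364  0.38419843] [-0.24885446 -0.15275987  1.10882995]
```

View pics/scene0.png

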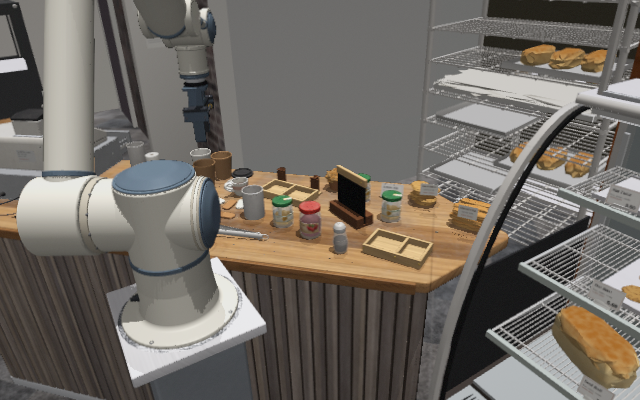

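View pics/side0.png

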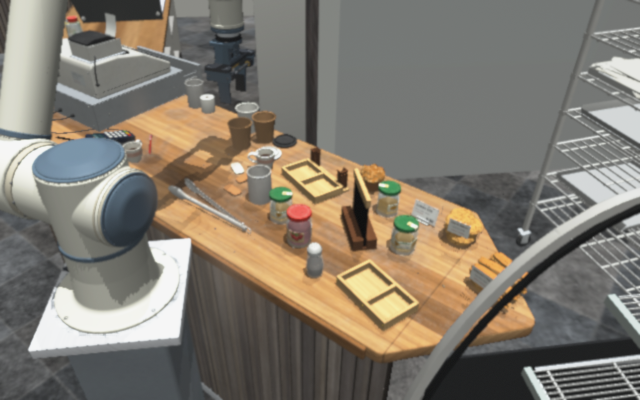

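The scene view shows the work area at about cols 220–430. The side view shows the jars, shaker (315,260), both caddies, board (360,215) and beaker (258,185). There are three green jars; (280,205) looks nearest to the base. Next I'll view enlarged crops.

```bash
cat > h.py <<'E'
import numpy as np,cv2,pickle
from scipy.spatial.transform import Rotation as R
def ray(s,uv):
    uv=np.array(uv,float).reshape(-1,1,2)
    p=cv2.undistortPoints(uv,np.array(s["K"]),np.array(s["D"])).reshape(-1,2)
    d=np.c_[p[:,0],-p[:,1],-np.ones(len(p))]
    return np.array(s["origin"]),R.from_rotvec(s["attitude"]).apply(d)
def onz(s,uv,z):
    o,d=ray(s,uv); return o+d*((z-o[2])/d[:,2])[:,None]
def proj(s,P):
    r=R.from_rotvec(s["attitude"]).inv().apply(np.atleast_2d(P)-s["origin"])
    r=r*[1,-1,-1]
    return cv2.projectPoints(r.reshape(-1,1,3),np.zeros(3),np.zeros(3),np.array(s["K"]),np.array(s["D"]))[0].reshape(-1,2)
def load(n): return pickle.load(open(f"pics/{n}.pkl","rb"))
def take(n,tag):
    from plant import snapshot
    s=snapshot(n);pickle.dump(s,open(f"pics/{tag}.pkl","wb"));cv2.imwrite(f"pics/{tag}.png",s["image"][...,::-1]);return s
E
python3 - <<'E'
from h import *
s=load("side0");im=s["image"][120:350,160:450,::-1];cv2.imwrite("pics/sc.png",cv2.resize(im,None,fx=2.6,fy=2.6,interpolation=cv2.INTER_CUBIC))
def P(n,uv,z):print(n,onz(s,uv,z)[0].round(3))
P("jam base",(299,243),0);P("squatA base",(280,221),0);P("sqB",(387,213),0);P("sqC",(403,250),0);P("shaker",(314,274),0);P("beaker",(259,201),0)
P("smallcaddy top centre",(377,292),.028);P("boardcaddy",(312,180),.028);P("stand",(359,235),.034)
E
```

```text
jam base [0.428 0.103 0.   ]
squatA base [0.385 0.2   0.   ]
sqB [0.687 0.202 0.   ]
sqC [0.69  0.045 0.   ]
shaker [ 0.453 -0.014  0.   ]
beaker [0.331 0.299 0.   ]
smallcaddy top centre [ 0.582 -0.115  0.028]
boardcaddy [0.492 0.35  0.028]
stand [0.579 0.077 0.034]
```

View pics/sc.png

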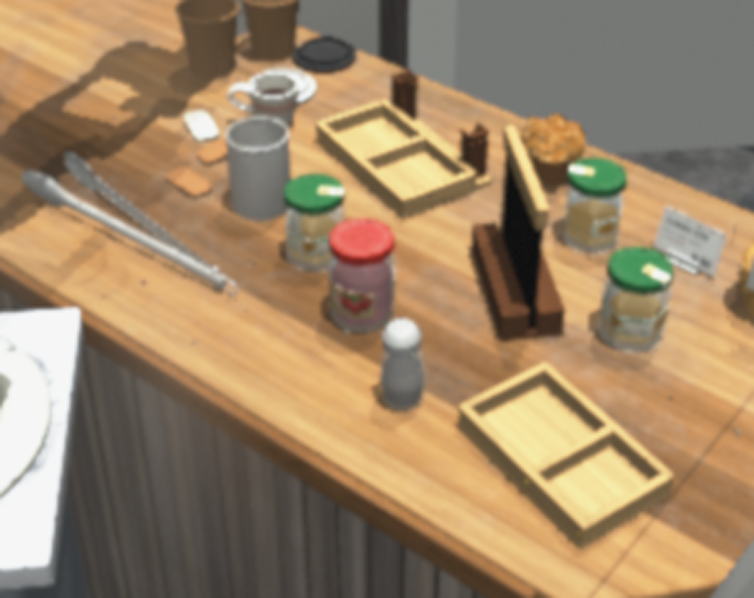

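View pics/wrist0.png

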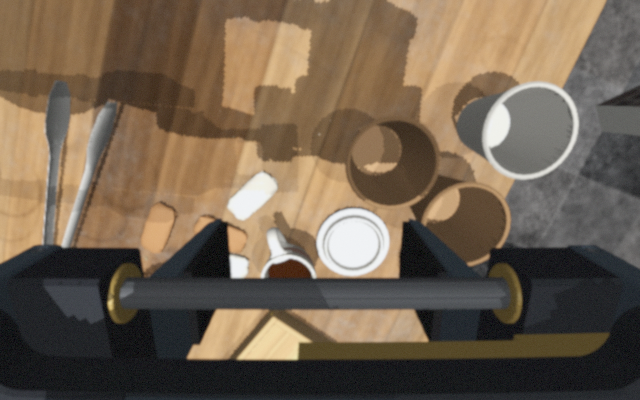

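The crop shows the layout clearly: beaker, target squat jar, jam jar and shaker in a row, the board in its stand, and the two caddies. In the wrist view the fingers cover the lower half, so I need the camera mount geometry to aim it.

```bash
cat >> h.py <<'E'
def pose():
    from plant import sensors
    o=sensors.get_obs(); return o,np.array(o["position"]),R.from_rotvec(o["ee_rot"])
def down(yaw): # yaw = world angle of tool y
    y=np.array([np.cos(yaw),np.sin(yaw),0]);z=np.array([0,0,-1.]);return R.from_matrix(np.c_[np.cross(y,z),y,z])
def plan(tcp,yaw,p=None,r=None):
    """rows needed: turn first (about own axes), then shift in the turned frame; cm, rad"""
    if p is None: o,p,r=pose()
    T=down(yaw); a=(r.inv()*T).as_rotvec(); d=T.inv().apply(np.array(tcp)-p)*100
    print("turn",a.round(3),"shift cm",d.round(2),"now",p.round(4));return np.array(tcp),T
E
python3 - <<'E'
from h import *
s=load("wrist0");o,p,r=pose();print(r.as_matrix().round(2))
print("cam in tool",r.inv().apply(s["origin"]-p).round(4));print((r.inv()*R.from_rotvec(s["attitude"])).as_matrix().round(3))
print(np.degrees(np.arctan2(*r.as_matrix()[[1,0],1])))
# rough caddy directions from side crop corners
s=load("side0");f=lambda u,v:(160+u/2.6,120+v/2.6)
for n,c in(("small",[(460,415),(545,368),(670,480),(583,537)]),("board",[(318,130),(382,103),(472,182),(405,211)])):
    print(n,onz(s,[f(*x) for x in c],.028).round(3).tolist())
print("batten",onz(s,[f(510,128),f(548,215)],.158).round(3).tolist())
E
```

```text
[[-0.9   0.44 -0.  ]
 [ 0.44  0.9  -0.  ]
 [ 0.   -0.   -1.  ]]
cam in tool [0.0769 0.0001 0.0201]
[[-0.     0.962  0.274]
 [ 1.    -0.     0.001]
 [ 0.001  0.274 -0.962]]
63.94405420501281
small [[0.499, -0.067, 0.028], [0.587, -0.016, 0.028], [0.662, -0.162, 0.028], [0.575, -0.212, 0.028]]
board [[0.408, 0.415, 0.028], [0.489, 0.468, 0.028], [0.57, 0.289, 0.028], [0.489, 0.242, 0.028]]
batten [[0.587, 0.193, 0.158], [0.593, 0.045, 0.158]]
```

Run:
```python
from h import *
plan([.46,.165,.48],np.radians(115))
```

```text
turn [-0.001 -0.    -0.891] shift cm [ -0.06 -43.77  -7.57] now [0.2745 0.5614 0.4043]
```

```bash
python3 -m handwheel '[{"az":-0.111,"tz":-0.95},{"az":-0.111,"tz":-0.95},{"az":-0.111,"tz":-0.95},{"az":-0.111,"tz":-0.95},{"az":-0.111,"tz":-0.95},{"az":-0.111,"tz":-0.95},{"az":-0.111,"tz":-0.95},{"az":-0.114,"tz":-0.95}]'
python3 -m handwheel '[{"ty":-3.4},{"ty":-3.4},{"ty":-3.4},{"ty":-3.4},{"ty":-3.4},{"ty":-3.4},{"ty":-3.4},{"ty":-3.4}]'
python3 -m handwheel '[{"ty":-3.4},{"ty":-3.4},{"ty":-3.4},{"ty":-3.4},{"ty":-3},{},{}]'
python3 - <<'E'
from h import *
take("wrist","w1");plan([.62,.155,.48],np.radians(115))
E
```

```text
turn [-0.001 -0.    -0.891] shift cm [-14.14 -51.44  -7.56] now [0.2745 0.5614 0.4044]validation failed for argument at $[0]...
validation failed for argument at $[0]...
validation failed for argument at $[0]...
```

View pics/w1.png

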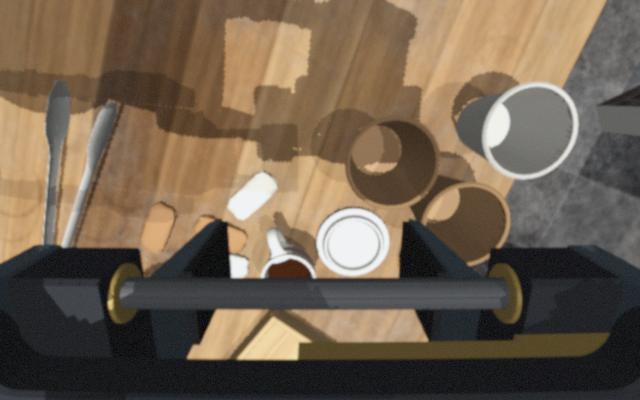

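The image is unchanged because the calls were refused. Probably every row needs all its keys, so I'll test one row.

```bash
python3 -m handwheel '[{"claw":9.1,"tx":0,"ty":0,"tz":-0.95,"ax":0,"ay":0,"az":-0.111}]'
```

```text
clock: 0.28
position: [0.2743, 0.5611, 0.4125]
ee_rot: [-0.541, -3.093, 0.005]
ft_force: [0.1, -0.0, 0.7]
gripper_width: 1.0
finger_force: 0.0
```

```bash
python3 -m handwheel '[{"claw":9.1,"tx":0,"ty":0,"tz":-0.95,"ax":0,"ay":0,"az":-0.111},{"claw":9.1,"tx":0,"ty":0,"tz":-0.95,"ax":0,"ay":0,"az":-0.111},{"claw":9.1,"tx":0,"ty":0,"tz":-0.95,"ax":0,"ay":0,"az":-0.111},{"claw":9.1,"tx":0,"ty":0,"tz":-0.95,"ax":0,"ay":0,"az":-0.111},{"claw":9.1,"tx":0,"ty":0,"tz":-0.95,"ax":0,"ay":0,"az":-0.111},{"claw":9.1,"tx":0,"ty":0,"tz":-0.95,"ax":0,"ay":0,"az":-0.111},{"claw":9.1,"tx":0,"ty":0,"tz":-0.95,"ax":0,"ay":0,"az":-0.114},{"claw":9.1,"tx":0,"ty":-3.4,"tz":0,"ax":0,"ay":0,"az":0}]'
python3 -m handwheel '[{"claw":9.1,"tx":0,"ty":-3.4,"tz":0,"ax":0,"ay":0,"az":0},{"claw":9.1,"tx":0,"ty":-3.4,"tz":0,"ax":0,"ay":0,"az":0},{"claw":9.1,"tx":0,"ty":-3.4,"tz":0,"ax":0,"ay":0,"az":0},{"claw":9.1,"tx":0,"ty":-3.4,"tz":0,"ax":0,"ay":0,"az":0},{"claw":9.1,"tx":0,"ty":-3.4,"tz":0,"ax":0,"ay":0,"az":0},{"claw":9.1,"tx":0,"ty":-3.4,"tz":0,"ax":0,"ay":0,"az":0},{"claw":9.1,"tx":0,"ty":-3.4,"tz":0,"ax":0,"ay":0,"az":0},{"claw":9.1,"tx":0,"ty":-3.4,"tz":0,"ax":0,"ay":0,"az":0}]'
python3 -m handwheel '[{"claw":9.1,"tx":0,"ty":-3.4,"tz":0,"ax":0,"ay":0,"az":0},{"claw":9.1,"tx":0,"ty":-3.4,"tz":0,"ax":0,"ay":0,"az":0},{"claw":9.1,"tx":0,"ty":-3.4,"tz":0,"ax":0,"ay":0,"az":0},{"claw":9.1,"tx":0,"ty":-3,"tz":0,"ax":0,"ay":0,"az":0},{"claw":9.1,"tx":0,"ty":0,"tz":0,"ax":0,"ay":0,"az":0},{"claw":9.1,"tx":0,"ty":0,"tz":0,"ax":0,"ay":0,"az":0}]'
python3 - <<'E'
from h import *
take("wrist","w1");plan([.62,.155,.48],np.radians(115))
E
```

```text
clock: 0.95
position: [0.2877, 0.5335, 0.482]
ee_rot: [-0.696, 3.062, 0.005]
ft_force: [-0.2, -0.8, -0.4]
gripper_width: 0.996
finger_force: 0.0
clock: 1.62
position: [0.4041, 0.2826, 0.4807]
ee_rot: [-0.68, 3.067, -0.0]
ft_force: [1.4, 0.9, -0.5]
gripper_width: 0.995
finger_force: 0.0
clock: 2.12
position: [0.4601, 0.1633, 0.4806]
ee_rot: [0.675, -3.068, -0.0]
ft_force: [-0.5, 1.0, 0.3]
gripper_width: 0.999
finger_force: 0.0
turn [ 0.    -0.    -0.002] shift cm [-14.15  -7.61   0.06] now [0.4596 0.1642 0.4806]
```

View pics/w1.png

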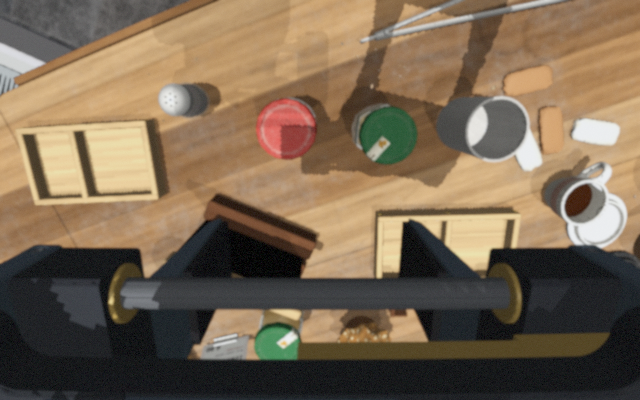

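The picture shows the jam lid at (287,128), squat lid (388,135), shaker dome (173,99), beaker rim (498,127), the small caddy at cols 20–160, rows 119–205, and the board caddy partly hidden. Next is a second view further out.

```bash
python3 -m handwheel '[{"claw":9.1,"tx":-3.5,"ty":-1.9,"tz":0,"ax":0,"ay":0,"az":0},{"claw":9.1,"tx":-3.5,"ty":-1.9,"tz":0,"ax":0,"ay":0,"az":0},{"claw":9.1,"tx":-3.5,"ty":-1.9,"tz":0,"ax":0,"ay":0,"az":0},{"claw":9.1,"tx":-3.5,"ty":-1.9,"tz":0,"ax":0,"ay":0,"az":0},{"claw":9.1,"tx":0,"ty":0,"tz":0,"ax":0,"ay":0,"az":0},{"claw":9.1,"tx":0,"ty":0,"tz":0,"ax":0,"ay":0,"az":0}]'
python3 - <<'E'
from h import *
take("wrist","w2")
s=load("w1");im=s["image"];hsv=cv2.cvtColor(im,cv2.COLOR_RGB2HSV)
def blob(m,z,n,box):
    k=np.zeros_like(m);x0,y0,x1,y1=box;k[y0:y1,x0:x1]=m[y0:y1,x0:x1]
    k=cv2.morphologyEx(k,cv2.MORPH_CLOSE,np.ones((9,9)))
    c=max(cv2.findContours(k,0,2)[0],key=cv2.contourArea);h=cv2.convexHull(c)
    P=onz(s,h.reshape(-1,2),z);(x,y),r=cv2.minEnclosingCircle(P[:,:2].astype(np.float32)*1000)
    print(n,"ctr mm",round(x,1),round(y,1),"diam",round(2*r,1))
blob(cv2.inRange(hsv,(0,120,110),(6,255,255))|cv2.inRange(hsv,(172,120,110),(180,255,255)),.097,"jam",(250,90,325,165))
blob(cv2.inRange(hsv,(60,100,40),(90,255,255)),.084,"squat",(345,95,425,170))
for z in(.07,.08):blob(cv2.inRange(hsv,(0,0,150),(180,40,255)),z,"shaker",(150,75,195,122))
P=onz(s,[[469,127],[528,126],[497,97],[498,158]],.095)*1000;print("beaker rim",P.round(0).tolist())
E
```

```text
clock: 2.67
position: [0.6196, 0.1558, 0.4795]
ee_rot: [0.681, -3.066, -0.0]
ft_force: [-1.0, -0.2, -0.5]
gripper_width: 0.997
finger_force: 0.0
jam ctr mm 429.7 116.0 diam 62.8
squat ctr mm 391.2 217.4 diam 60.3
shaker ctr mm 454.6 -9.9 diam 33.5
shaker ctr mm 452.9 -6.3 diam 32.7
beaker rim [[347.0, 288.0, 95.0], [320.0, 344.0, 95.0], [309.0, 298.0, 95.0], [362.0, 334.0, 95.0]]
```

View pics/w2.png

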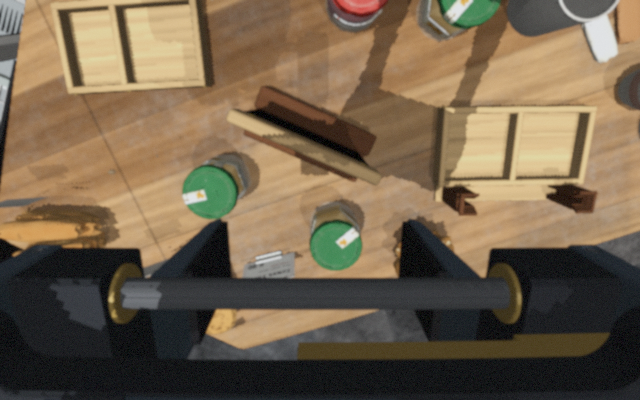

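W2 shows the board batten from (232,115) to (378,178), the board caddy at (438–595, 105–200) with posts at (460,198) and (576,198), and the small caddy at top left. I'll enlarge the board caddy.

Run:
```python
from h import *
s=load("w2");a=cv2.resize(s["image"][95:220,425:610,::-1],None,fx=4.2,fy=4.2,interpolation=cv2.INTER_CUBIC)
cv2.imwrite("pics/bc.png",a)
s=load("w1");a=cv2.resize(s["image"][100:215,10:170,::-1],None,fx=3.2,fy=3.2,interpolation=cv2.INTER_CUBIC)
t=load("w2");b=cv2.resize(t["image"][80:195,220:390,::-1],None,fx=3,fy=3,interpolation=cv2.INTER_CUBIC)
cv2.imwrite("pics/scb.png",a);cv2.imwrite("pics/bt.png",b)
```

```text
(no output)
```

View pics/bc.png

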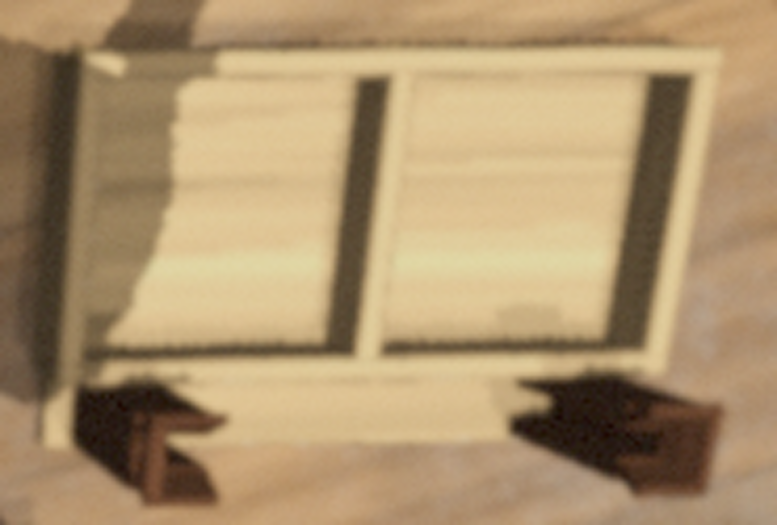

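View pics/scb.png

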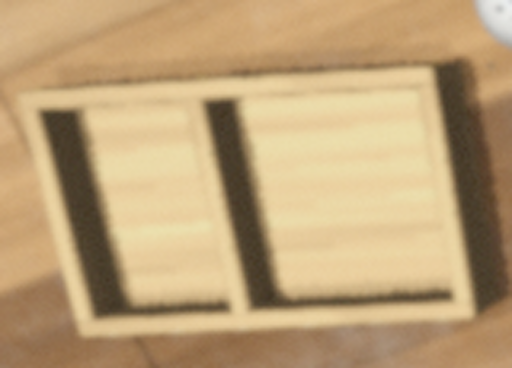

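The crop gives the caddy's front corners at (85,52) and (718,50), its back wall corners near (65,380) and (662,372), and post-top grooves near (150–215,457) on the left and (630–700,447) on the right. The small caddy's corners are at (22,95), (435,70), (475,315) and (82,333).

Run:
```python
from h import *
s=load("w2");f=lambda l:[(425+u/4.2,95+v/4.2) for u,v in l]
P=onz(s,f([(85,52),(718,50),(662,372),(62,378),(380,50),(365,372)]),.028)*1000;print("bc corners",P.round(1)[:,:2].tolist())
print("centre",P[:4].mean(0).round(1),"sides",[np.linalg.norm(P[i]-P[(i+1)%4]).round(1) for i in range(4)])
for a,b in((1,0),(2,3)):
    v=P[a]-P[b];print("y yaw",np.degrees(np.arctan2(v[1],v[0])).round(1))
G=onz(s,f([(150,457),(700,450)]),.068)*1000;print("post webs",G.round(1).tolist(),np.linalg.norm(G[0]-G[1]));v=G[1]-G[0];print(np.degrees(np.arctan2(v[1],v[0])))
s=load("w1");f=lambda l:[(10+u/3.2,100+v/3.2) for u,v in l]
P=onz(s,f([(22,95),(435,70),(475,315),(82,333)]),.028)*1000;print("sc",P.round(1)[:,:2].tolist(),P.mean(0).round(1),[np.linalg.norm(P[i]-P[(i+1)%4]).round(1) for i in range(4)])
for a,b in((1,0),(2,3)):
    v=P[a]-P[b];print("y yaw",np.degrees(np.arctan2(v[1],v[0])).round(1))
```

```text
bc corners [[490.4, 269.7], [408.3, 439.4], [495.2, 483.0], [577.0, 312.9], [452.6, 347.6], [535.4, 397.3]]
centre [492.7 376.3  28. ] sides [np.float64(188.5), np.float64(97.2), np.float64(188.8), np.float64(96.8)]
y yaw 115.8
y yaw 115.7
post webs [[583.7, 329.8, 68.0], [514.1, 474.1, 68.0]] 160.21203662722428
115.74596534644525
sc [[578.7, -196.5], [501.0, -47.6], [588.5, -2.9], [666.3, -152.3]] [583.6 -99.8  28. ] [np.float64(168.0), np.float64(98.2), np.float64(168.4), np.float64(98.1)]
y yaw 117.6
y yaw 117.5
```

View pics/bt.png

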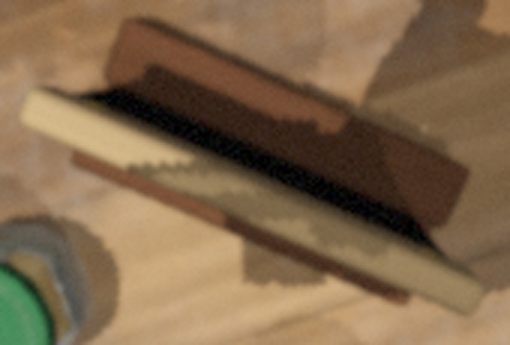

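Run:
```python
from h import *
s=load("w2");f=lambda l:[(220+u/3,80+v/3) for u,v in l]
P=onz(s,f([(30,103),(478,300)]),.158)*1000;v=P[1]-P[0];print("batten",P.round(1).tolist(),P.mean(0).round(1),np.linalg.norm(v),np.degrees(np.arctan2(v[1],v[0])))
P=onz(s,f([(110,75),(450,228),(130,20),(470,172)]),.034)*1000;print("stand near edge",P.round(1).tolist())
plan([.4297,.116,.36],np.radians(115.75))
```

```text
batten [[590.9, 62.7, 158.0], [587.9, 204.3, 158.0]] [589.4 133.5 158. ] 141.5973920300289 91.23009429755555
stand near edge [[584.3, 62.8, 34.0], [581.5, 213.0, 34.0], [561.7, 61.9, 34.0], [557.8, 209.8, 34.0]]
turn [ 0.001 -0.001 -0.012] shift cm [18.73  4.61 11.99] now [0.6184 0.1559 0.4799]
```

```bash
python3 -m handwheel '[{"claw":8.2,"tx":3.12,"ty":0.77,"tz":2,"ax":0,"ay":0,"az":-0.012},{"claw":8.2,"tx":3.12,"ty":0.77,"tz":2,"ax":0,"ay":0,"az":0},{"claw":8.2,"tx":3.12,"ty":0.77,"tz":2,"ax":0,"ay":0,"az":0},{"claw":8.2,"tx":3.12,"ty":0.77,"tz":2,"ax":0,"ay":0,"az":0},{"claw":8.2,"tx":3.12,"ty":0.77,"tz":2,"ax":0,"ay":0,"az":0},{"claw":8.2,"tx":3.12,"ty":0.77,"tz":2,"ax":0,"ay":0,"az":0},{"claw":8.2,"tx":0,"ty":0,"tz":0,"ax":0,"ay":0,"az":0},{"claw":8.2,"tx":0,"ty":0,"tz":0,"ax":0,"ay":0,"az":0}]'
python3 - <<'E'
from h import *
take("wrist","w3");plan([.4297,.116,.232],np.radians(115.75))
E
```

```text
clock: 3.38
position: [0.4266, 0.116, 0.3604]
ee_rot: [0.699, -3.06, -0.001]
ft_force: [0.6, 0.9, 0.9]
gripper_width: 0.896
finger_force: 0.0
turn [-0.  0. -0.] shift cm [-0.08 -0.06 12.93] now [0.4287 0.1162 0.3613]
```

View pics/w3.png

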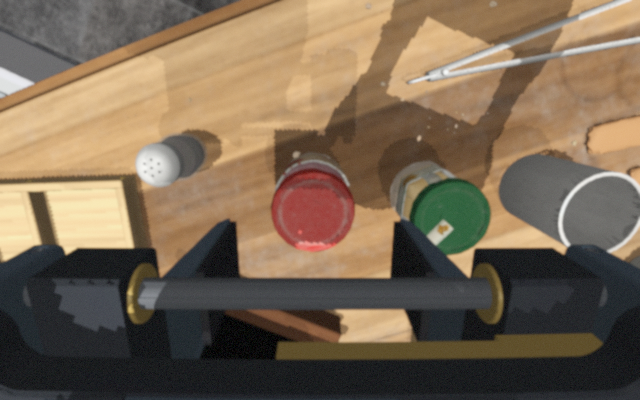

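Jam lid centred between the fingers at (313,210), with the squat jar clear to the right. I'll descend, grip and lift.

```bash
python3 -m handwheel '[{"claw":8.2,"tx":0,"ty":0,"tz":3,"ax":0,"ay":0,"az":0},{"claw":8.2,"tx":0,"ty":0,"tz":3,"ax":0,"ay":0,"az":0},{"claw":8.2,"tx":0,"ty":0,"tz":3,"ax":0,"ay":0,"az":0},{"claw":8.2,"tx":0,"ty":0,"tz":2.5,"ax":0,"ay":0,"az":0},{"claw":8.2,"tx":0,"ty":0,"tz":1.4,"ax":0,"ay":0,"az":0},{"claw":8.2,"tx":0,"ty":0,"tz":0,"ax":0,"ay":0,"az":0},{"claw":5.5,"tx":0,"ty":0,"tz":0,"ax":0,"ay":0,"az":0},{"claw":5.5,"tx":0,"ty":0,"tz":0,"ax":0,"ay":0,"az":0}]' 30
python3 -m handwheel '[{"claw":5.5,"tx":0,"ty":0,"tz":0,"ax":0,"ay":0,"az":0},{"claw":5.5,"tx":0,"ty":0,"tz":0,"ax":0,"ay":0,"az":0},{"claw":5.5,"tx":0,"ty":0,"tz":0,"ax":0,"ay":0,"az":0}]' 30
python3 - <<'E'
from h import *
plan([.4727,.4177,.39],np.radians(115.75))
s=load("w3")
P=onz(s,[[390+60,216],[159,165]],.084)*1000;print(P.round(1).tolist())
im=s["image"];hsv=cv2.cvtColor(im,cv2.COLOR_RGB2HSV);m=cv2.inRange(hsv,(60,100,40),(90,255,255));m[:,:400]=0;m[260:]=0
c=max(cv2.findContours(m,0,2)[0],key=cv2.contourArea);P=onz(s,cv2.convexHull(c).reshape(-1,2),.084)[:,:2]*1000;print("squat",cv2.minEnclosingCircle(P.astype(np.float32)))
m=cv2.inRange(hsv,(0,0,150),(180,40,255));m[:,:130]=0;m[:,185:]=0;m[:135]=0;m[190:]=0
c=max(cv2.findContours(m,0,2)[0],key=cv2.contourArea);
for z in(.072,.08):P=onz(s,cv2.convexHull(c).reshape(-1,2),z)[:,:2]*1000;print("shaker",z,cv2.minEnclosingCircle(P.astype(np.float32)))
E
```

```text
clock: 4.1
position: [0.4307, 0.116, 0.2328]
ee_rot: [-0.698, 3.061, -0.0]
ft_force: [-0.5, 0.9, -0.9]
gripper_width: 0.788
finger_force: 0.0
clock: 4.35
position: [0.4303, 0.1159, 0.2329]
ee_rot: [-0.698, 3.06, -0.0]
ft_force: [-0.5, 2.6, 11.2]
gripper_width: 0.688
finger_force: 30.0
turn [-0.001  0.003 -0.001] shift cm [-16.93  25.35 -15.71] now [0.4303 0.1159 0.2329]
[[389.6, 215.8, 84.0], [450.1, -3.1, 84.0]]
squat ((389.8088684082031, 216.0704345703125), 31.328020095825195)
shaker 0.072 ((455.5250549316406, -9.149373054504395), 17.569580078125)
shaker 0.08 ((452.6015319824219, -6.422165393829346), 17.0463809967041)
```

```bash
python3 -m handwheel '[{"claw":5.5,"tx":0,"ty":0,"tz":-0.7,"ax":0,"ay":0,"az":0},{"claw":5.5,"tx":0,"ty":0,"tz":-2,"ax":0,"ay":0,"az":0},{"claw":5.5,"tx":0,"ty":0,"tz":-3,"ax":0,"ay":0,"az":0},{"claw":5.5,"tx":0,"ty":0,"tz":-3,"ax":0,"ay":0,"az":0},{"claw":5.5,"tx":0,"ty":0,"tz":-3,"ax":0,"ay":0,"az":0},{"claw":5.5,"tx":0,"ty":0,"tz":-3,"ax":0,"ay":0,"az":0},{"claw":5.5,"tx":-1,"ty":1.5,"tz":-1,"ax":0,"ay":0,"az":0},{"claw":5.5,"tx":-1.7,"ty":2.6,"tz":0,"ax":0,"ay":0,"az":0}]' 
python3 -m handwheel '[{"claw":5.5,"tx":-1.8,"ty":2.7,"tz":0,"ax":0,"ay":0,"az":0},{"claw":5.5,"tx":-1.8,"ty":2.7,"tz":0,"ax":0,"ay":0,"az":0},{"claw":5.5,"tx":-1.8,"ty":2.7,"tz":0,"ax":0,"ay":0,"az":0},{"claw":5.5,"tx":-1.8,"ty":2.7,"tz":0,"ax":0,"ay":0,"az":0},{"claw":5.5,"tx":-1.8,"ty":2.7,"tz":0,"ax":0,"ay":0,"az":0},{"claw":5.5,"tx":-1.8,"ty":2.7,"tz":0,"ax":0,"ay":0,"az":0},{"claw":5.5,"tx":-1.8,"ty":2.7,"tz":0,"ax":0,"ay":0,"az":0},{"claw":5.5,"tx":-1.2,"ty":1.8,"tz":0,"ax":0,"ay":0,"az":0}]' 
python3 -m handwheel '[{"claw":5.5,"tx":-0.4,"ty":0.6,"tz":0,"ax":0,"ay":0,"az":0},{"claw":5.5,"tx":0,"ty":0,"tz":0,"ax":0,"ay":0,"az":0},{"claw":5.5,"tx":0,"ty":0,"tz":0,"ax":0,"ay":0,"az":0}]'
python3 - <<'E'
from h import *
take("wrist","w4");plan([.4727,.4177,.2425],np.radians(115.75))
E
```

```text
clock: 5.02
position: [0.4364, 0.1633, 0.3925]
ee_rot: [-0.693, 3.059, -0.001]
ft_force: [1.1, 0.4, -4.7]
gripper_width: 0.691
finger_force: 30.0
clock: 5.68
position: [0.4706, 0.4131, 0.3894]
ee_rot: [-0.699, 3.062, 0.001]
ft_force: [0.0, 0.4, -4.5]
gripper_width: 0.688
finger_force: 30.0
clock: 5.93
position: [0.4717, 0.4173, 0.3889]
ee_rot: [0.699, -3.062, 0.001]
ft_force: [-0.3, -0.5, -3.3]
gripper_width: 0.689
finger_force: 30.0
turn [-0.    -0.001 -0.001] shift cm [-0.12  0.04 14.64] now [0.4718 0.4169 0.3889]
```

View pics/w4.png

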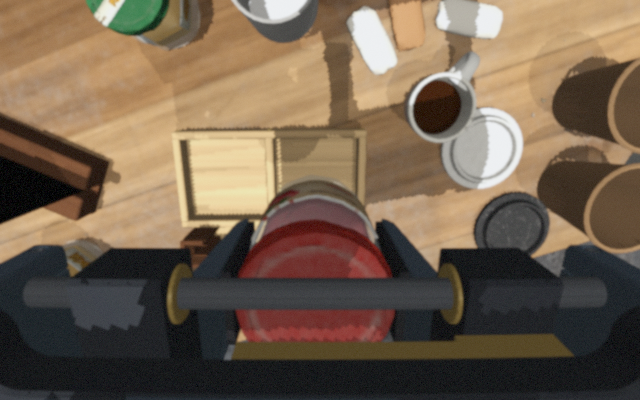

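Jam is held over the right-hand (+y) bay; the caddy's front corners are at (174,132) and (365,131). I'll check against those and then lower.

```bash
python3 - <<'E'
from h import *
s=load("w4");P=onz(s,[(174,132),(366,130),(365,214)],.028)*1000;print(P.round(1).tolist())
E
python3 -m handwheel '[{"claw":5.5,"tx":0,"ty":0,"tz":2,"ax":0,"ay":0,"az":0},{"claw":5.5,"tx":0,"ty":0,"tz":2.5,"ax":0,"ay":0,"az":0},{"claw":5.5,"tx":0,"ty":0,"tz":2.5,"ax":0,"ay":0,"az":0},{"claw":5.5,"tx":0,"ty":0,"tz":2.5,"ax":0,"ay":0,"az":0},{"claw":5.5,"tx":-0.1,"ty":0,"tz":2,"ax":0,"ay":0,"az":0},{"claw":5.5,"tx":0,"ty":0,"tz":1.5,"ax":0,"ay":0,"az":0},{"claw":5.5,"tx":0,"ty":0,"tz":1,"ax":0,"ay":0,"az":0},{"claw":5.5,"tx":0,"ty":0,"tz":0.4,"ax":0,"ay":0,"az":0}]' 
python3 -m handwheel '[{"claw":5.5,"tx":0,"ty":0,"tz":0.1,"ax":0,"ay":0,"az":0},{"claw":5.5,"tx":0,"ty":0,"tz":0,"ax":0,"ay":0,"az":0}]'
```

```text
[[489.1, 272.5, 28.0], [406.4, 440.4, 28.0], [482.7, 479.8, 28.0]]
clock: 6.65
position: [0.4728, 0.4171, 0.2437]
ee_rot: [0.696, -3.062, 0.001]
ft_force: [-0.9, -0.9, -3.2]
gripper_width: 0.689
finger_force: 30.0
clock: 6.82
position: [0.4732, 0.418, 0.2444]
ee_rot: [-0.698, 3.063, 0.0]
ft_force: [-0.1, 0.1, -3.2]
gripper_width: 0.695
finger_force: 30.0
```

```bash
for i in 1; do 
python3 -m handwheel '[{"claw":5.5,"tx":0,"ty":0,"tz":0.1,"ax":0,"ay":0,"az":0},{"claw":5.5,"tx":0,"ty":0,"tz":0,"ax":0,"ay":0,"az":0}]' |sed -n '2p;4p'
python3 -m handwheel '[{"claw":5.5,"tx":0,"ty":0,"tz":0.1,"ax":0,"ay":0,"az":0},{"claw":5.5,"tx":0,"ty":0,"tz":0,"ax":0,"ay":0,"az":0}]' |sed -n '2p;4p'
python3 -m handwheel '[{"claw":5.5,"tx":0,"ty":0,"tz":0.1,"ax":0,"ay":0,"az":0},{"claw":5.5,"tx":0,"ty":0,"tz":0,"ax":0,"ay":0,"az":0}]' |sed -n '2p;4p'; done
```

```text
position: [0.4731, 0.4183, 0.2435]
ft_force: [-0.2, 0.7, -3.8]
position: [0.473, 0.4183, 0.242]
ft_force: [-0.1, -0.7, -3.9]
position: [0.473, 0.4183, 0.241]
ft_force: [-0.7, 0.7, -1.2]
```

Contact is beginning. One more step, then a slight open to release and retreat.

```bash
python3 -m handwheel '[{"claw":5.5,"tx":0,"ty":0,"tz":0.1,"ax":0,"ay":0,"az":0},{"claw":5.5,"tx":0,"ty":0,"tz":0,"ax":0,"ay":0,"az":0}]' |sed -n '2p;4p'
python3 -m handwheel '[{"claw":6.7,"tx":0,"ty":0,"tz":0,"ax":0,"ay":0,"az":0},{"claw":7.2,"tx":0,"ty":0,"tz":0,"ax":0,"ay":0,"az":0},{"claw":7.5,"tx":0,"ty":0,"tz":0,"ax":0,"ay":0,"az":0},{"claw":7.5,"tx":0,"ty":0,"tz":-0.5,"ax":0,"ay":0,"az":0},{"claw":7.5,"tx":0,"ty":0,"tz":-1,"ax":0,"ay":0,"az":0},{"claw":7.8,"tx":0,"ty":0,"tz":-2,"ax":0,"ay":0,"az":0},{"claw":8,"tx":0,"ty":0,"tz":-3,"ax":0,"ay":0,"az":0},{"claw":8.2,"tx":0,"ty":0,"tz":-3,"ax":0,"ay":0,"az":0}]'
python3 -m handwheel '[{"claw":8.2,"tx":0,"ty":0,"tz":-2,"ax":0,"ay":0,"az":0},{"claw":8.2,"tx":0,"ty":0,"tz":0,"ax":0,"ay":0,"az":0}]' |sed -n '2p'
python3 - <<'E'
from h import *
plan([.3905,.2168,.36],np.radians(115.75))
E
```

```text
position: [0.473, 0.4184, 0.2408]
ft_force: [-4.4, -1.7, 14.9]
clock: 8.15
position: [0.4727, 0.4181, 0.3361]
ee_rot: [0.698, -3.062, 0.001]
ft_force: [0.4, -0.4, 0.8]
gripper_width: 0.892
finger_force: 0.0
position: [0.4737, 0.4188, 0.3603]
turn [ 0.001  0.007 -0.001] shift cm [ 16.27 -14.58   0.03] now [0.4737 0.4188 0.3603]
```

```bash
python3 -m handwheel '[{"claw":8.2,"tx":1.2,"ty":-1.08,"tz":0,"ax":0,"ay":0,"az":0},{"claw":8.2,"tx":2.4,"ty":-2.15,"tz":0,"ax":0,"ay":0,"az":0},{"claw":8.2,"tx":2.4,"ty":-2.15,"tz":0,"ax":0,"ay":0,"az":0},{"claw":8.2,"tx":2.4,"ty":-2.15,"tz":0,"ax":0,"ay":0,"az":0},{"claw":8.2,"tx":2.4,"ty":-2.15,"tz":0,"ax":0,"ay":0,"az":0},{"claw":8.2,"tx":2.4,"ty":-2.15,"tz":0,"ax":0,"ay":0,"az":0},{"claw":8.2,"tx":2.4,"ty":-2.15,"tz":0,"ax":0,"ay":0,"az":0},{"claw":8.2,"tx":0.7,"ty":-0.6,"tz":0,"ax":0,"ay":0,"az":0}]' >/dev/null
python3 -m handwheel '[{"claw":8.2,"tx":0,"ty":0,"tz":0,"ax":0,"ay":0,"az":0},{"claw":8.2,"tx":0,"ty":0,"tz":0,"ax":0,"ay":0,"az":0}]' |sed -n 2p
python3 - <<'E'
from h import *
s=take("wrist","w5");im=s["image"];hsv=cv2.cvtColor(im,cv2.COLOR_RGB2HSV);m=cv2.inRange(hsv,(60,100,40),(90,255,255));m[:,:250]=0;m[:,390:]=0;m[260:]=0
c=max(cv2.findContours(m,0,2)[0],key=cv2.contourArea);P=onz(s,cv2.convexHull(c).reshape(-1,2),.084)[:,:2]*1000;print("squat",cv2.minEnclosingCircle(P.astype(np.float32)))
plan([.3905,.2168,.227],np.radians(115.75))
E
```

```text
position: [0.3897, 0.2163, 0.3552]
squat ((389.84771728515625, 218.44139099121094), 30.57389259338379)
turn [ 0.     0.001 -0.002] shift cm [-0.05 -0.03 12.81] now [0.3899 0.2168 0.3551]
```

```bash
python3 -m handwheel '[{"claw":8.2,"tx":0,"ty":0.05,"tz":3,"ax":0,"ay":0,"az":0},{"claw":8.2,"tx":0,"ty":0,"tz":3,"ax":0,"ay":0,"az":0},{"claw":8.2,"tx":0,"ty":0,"tz":3,"ax":0,"ay":0,"az":0},{"claw":8.2,"tx":0,"ty":0,"tz":2.5,"ax":0,"ay":0,"az":0},{"claw":8.2,"tx":0,"ty":0,"tz":1.3,"ax":0,"ay":0,"az":0},{"claw":8.2,"tx":0,"ty":0,"tz":0,"ax":0,"ay":0,"az":0},{"claw":5.5,"tx":0,"ty":0,"tz":0,"ax":0,"ay":0,"az":0},{"claw":5.5,"tx":0,"ty":0,"tz":0,"ax":0,"ay":0,"az":0}]' 30 >/dev/null
python3 -m handwheel '[{"claw":5.5,"tx":0,"ty":0,"tz":0,"ax":0,"ay":0,"az":0},{"claw":5.5,"tx":0,"ty":0,"tz":0,"ax":0,"ay":0,"az":0},{"claw":5.5,"tx":0,"ty":0,"tz":0,"ax":0,"ay":0,"az":0}]' 30
python3 - <<'E'
from h import *
plan([.5127,.3349,.39],np.radians(115.75))
E
```

```text
clock: 10.12
position: [0.3894, 0.217, 0.2276]
ee_rot: [-0.698, 3.061, 0.001]
ft_force: [-0.5, 5.3, 9.3]
gripper_width: 0.682
finger_force: 30.0
turn [ 0.     0.002 -0.001] shift cm [-16.23   5.27 -16.24] now [0.3894 0.217  0.2276]
```

```bash
python3 -m handwheel '[{"claw":5.5,"tx":0,"ty":0,"tz":-0.7,"ax":0,"ay":0,"az":0},{"claw":5.5,"tx":0,"ty":0,"tz":-2,"ax":0,"ay":0,"az":0},{"claw":5.5,"tx":0,"ty":0,"tz":-3,"ax":0,"ay":0,"az":0},{"claw":5.5,"tx":0,"ty":0,"tz":-3,"ax":0,"ay":0,"az":0},{"claw":5.5,"tx":0,"ty":0,"tz":-3,"ax":0,"ay":0,"az":0},{"claw":5.5,"tx":-1.2,"ty":0.4,"tz":-2,"ax":0,"ay":0,"az":0},{"claw":5.5,"tx":-2.4,"ty":0.8,"tz":-0.5,"ax":0,"ay":0,"az":0},{"claw":5.5,"tx":-3,"ty":1,"tz":0,"ax":0,"ay":0,"az":0}]' |sed -n '2p;4p'
python3 -m handwheel '[{"claw":5.5,"tx":-3,"ty":1,"tz":0,"ax":0,"ay":0,"az":0},{"claw":5.5,"tx":-3,"ty":1,"tz":0,"ax":0,"ay":0,"az":0},{"claw":5.5,"tx":-2.4,"ty":0.7,"tz":0,"ax":0,"ay":0,"az":0},{"claw":5.5,"tx":-1.2,"ty":0.4,"tz":0,"ax":0,"ay":0,"az":0},{"claw":5.5,"tx":0,"ty":0,"tz":0,"ax":0,"ay":0,"az":0},{"claw":5.5,"tx":0,"ty":0,"tz":0,"ax":0,"ay":0,"az":0},{"claw":5.5,"tx":0,"ty":0,"tz":0,"ax":0,"ay":0,"az":0}]' |sed -n '2p;4p'
python3 - <<'E'
from h import *
take("wrist","w6");plan([.5127,.3349,.2370],np.radians(115.75))
E
```

```text
position: [0.4387, 0.2649, 0.3717]
ft_force: [1.6, -0.0, -2.2]
position: [0.5113, 0.334, 0.3689]
ft_force: [-0.2, -0.6, -2.4]
turn [-0.    -0.001 -0.001] shift cm [-0.17  0.03 13.2 ] now [0.5113 0.3339 0.369 ]
```

View pics/w6.png

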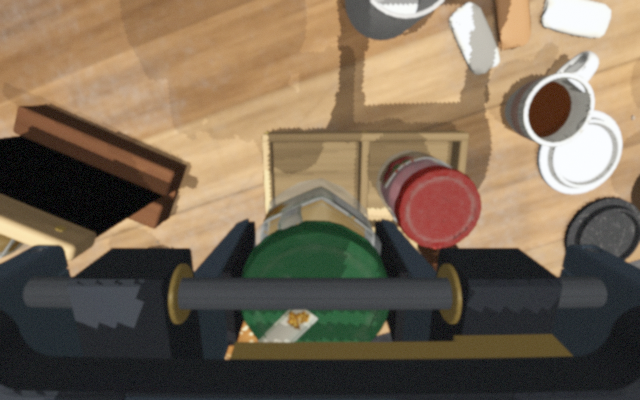

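Jam stands in its bay (lid at 438,207) and the squat jar is over the other. Lowering.

```bash
python3 -m handwheel '[{"claw":5.5,"tx":-0.15,"ty":0,"tz":2,"ax":0,"ay":0,"az":0},{"claw":5.5,"tx":0,"ty":0,"tz":2.5,"ax":0,"ay":0,"az":0},{"claw":5.5,"tx":0,"ty":0,"tz":2.5,"ax":0,"ay":0,"az":0},{"claw":5.5,"tx":0,"ty":0,"tz":2,"ax":0,"ay":0,"az":0},{"claw":5.5,"tx":0,"ty":0,"tz":2,"ax":0,"ay":0,"az":0},{"claw":5.5,"tx":0,"ty":0,"tz":1.2,"ax":0,"ay":0,"az":0},{"claw":5.5,"tx":0,"ty":0,"tz":0.8,"ax":0,"ay":0,"az":0},{"claw":5.5,"tx":0,"ty":0,"tz":0,"ax":0,"ay":0,"az":0}]'  |sed -n '2p;4p'
python3 -m handwheel '[{"claw":5.5,"tx":0,"ty":0,"tz":0.1,"ax":0,"ay":0,"az":0},{"claw":5.5,"tx":0,"ty":0,"tz":0,"ax":0,"ay":0,"az":0}]' |sed -n '2p;4p'
python3 -m handwheel '[{"claw":5.5,"tx":0,"ty":0,"tz":0.1,"ax":0,"ay":0,"az":0},{"claw":5.5,"tx":0,"ty":0,"tz":0,"ax":0,"ay":0,"az":0}]' |sed -n '2p;4p'
```

```text
position: [0.5129, 0.3348, 0.2378]
ft_force: [-0.4, -0.9, -2.2]
position: [0.5137, 0.3353, 0.2387]
ft_force: [0.4, -0.2, -2.0]
position: [0.5135, 0.3353, 0.2374]
ft_force: [0.4, 1.0, -2.4]
```

```bash
python3 -m handwheel '[{"claw":5.5,"tx":0,"ty":0,"tz":0.1,"ax":0,"ay":0,"az":0},{"claw":5.5,"tx":0,"ty":0,"tz":0,"ax":0,"ay":0,"az":0}]' |sed -n '2p;4p'
python3 -m handwheel '[{"claw":5.5,"tx":0,"ty":0,"tz":0.06,"ax":0,"ay":0,"az":0},{"claw":5.5,"tx":0,"ty":0,"tz":0,"ax":0,"ay":0,"az":0}]' |sed -n '2p;4p'
```

```text
position: [0.5134, 0.3353, 0.2359]
ft_force: [0.2, -0.1, -1.7]
position: [0.5135, 0.3353, 0.2356]
ft_force: [-1.5, -0.9, 5.6]
```

```bash
python3 -m handwheel '[{"claw":6.7,"tx":0,"ty":0,"tz":0,"ax":0,"ay":0,"az":0},{"claw":7.2,"tx":0,"ty":0,"tz":0,"ax":0,"ay":0,"az":0},{"claw":7.4,"tx":0,"ty":0,"tz":0,"ax":0,"ay":0,"az":0},{"claw":7.4,"tx":0,"ty":0,"tz":-0.5,"ax":0,"ay":0,"az":0},{"claw":7.4,"tx":0,"ty":0,"tz":-1,"ax":0,"ay":0,"az":0},{"claw":7.4,"tx":0,"ty":0,"tz":-2.5,"ax":0,"ay":0,"az":0},{"claw":7,"tx":0,"ty":0,"tz":-3.5,"ax":0,"ay":0,"az":0},{"claw":6,"tx":0,"ty":0,"tz":-3.5,"ax":0,"ay":0,"az":0}]' |sed -n '2p;4p'
python3 -m handwheel '[{"claw":5,"tx":0,"ty":0,"tz":-3,"ax":0,"ay":0,"az":0},{"claw":4,"tx":0,"ty":0,"tz":-1,"ax":0,"ay":0,"az":0.1176},{"claw":4,"tx":0,"ty":0,"tz":0,"ax":0,"ay":0,"az":0.1176},{"claw":4,"tx":0,"ty":0,"tz":0,"ax":0,"ay":0,"az":0.1176},{"claw":4,"tx":0,"ty":0,"tz":0,"ax":0,"ay":0,"az":0.1176},{"claw":4,"tx":0,"ty":0,"tz":0,"ax":0,"ay":0,"az":0.1176},{"claw":4,"tx":0,"ty":0,"tz":0,"ax":0,"ay":0,"az":0.1176},{"claw":4,"tx":0,"ty":0,"tz":0,"ax":0,"ay":0,"az":0.1176}]' |sed -n '2p;4p'
python3 -m handwheel '[{"claw":4,"tx":0,"ty":0,"tz":0,"ax":0,"ay":0,"az":0.1176},{"claw":4,"tx":0,"ty":0,"tz":0,"ax":0,"ay":0,"az":0.1176},{"claw":4,"tx":0,"ty":0,"tz":0,"ax":0,"ay":0,"az":0.1176},{"claw":4,"tx":0,"ty":0,"tz":0,"ax":0,"ay":0,"az":0.1176},{"claw":4,"tx":0,"ty":0,"tz":0,"ax":0,"ay":0,"az":0.1176},{"claw":4,"tx":0,"ty":0,"tz":0,"ax":0,"ay":0,"az":0.1176},{"claw":4,"tx":0,"ty":0,"tz":0,"ax":0,"ay":0,"az":0.1176},{"claw":4,"tx":0,"ty":0,"tz":0,"ax":0,"ay":0,"az":0.1176}]' |sed -n '2p;4p'
python3 - <<'E'
from h import *
plan([.5894,.1335,.40],np.radians(1.2))
E
```

```text
position: [0.5131, 0.3351, 0.3468]
ft_force: [0.1, 0.5, -0.7]
position: [0.5132, 0.3352, 0.3862]
ft_force: [-0.7, 0.8, -0.2]
position: [0.5133, 0.3352, 0.3862]
ft_force: [-0.2, -0.6, 0.5]
turn [ 0.001 -0.     0.228] shift cm [-20.32   7.19  -1.38] now [0.5133 0.3352 0.3862]
```

```bash
python3 -m handwheel '[{"claw":4,"tx":0,"ty":0,"tz":0,"ax":0,"ay":0,"az":0.114},{"claw":4,"tx":0,"ty":0,"tz":0,"ax":0,"ay":0,"az":0.114},{"claw":4,"tx":-3.1,"ty":1.1,"tz":-0.23,"ax":0,"ay":0,"az":0},{"claw":4,"tx":-3.1,"ty":1.1,"tz":-0.23,"ax":0,"ay":0,"az":0},{"claw":4,"tx":-3.1,"ty":1.1,"tz":-0.23,"ax":0,"ay":0,"az":0},{"claw":4,"tx":-3.1,"ty":1.1,"tz":-0.23,"ax":0,"ay":0,"az":0},{"claw":4,"tx":-3.1,"ty":1.1,"tz":-0.23,"ax":0,"ay":0,"az":0},{"claw":4,"tx":-3.1,"ty":1.1,"tz":-0.23,"ax":0,"ay":0,"az":0}]' |sed -n '2p;4p'
python3 -m handwheel '[{"claw":4,"tx":-1.7,"ty":0.6,"tz":0,"ax":0,"ay":0,"az":0},{"claw":4,"tx":0,"ty":0,"tz":0,"ax":0,"ay":0,"az":0},{"claw":4,"tx":0,"ty":0,"tz":0,"ax":0,"ay":0,"az":0}]' |sed -n '2p;4p'
python3 - <<'E'
from h import *
take("wrist","w7");plan([.5894,.1335,.317],np.radians(1.2))
E
```

```text
position: [0.5846, 0.1496, 0.4001]
ft_force: [0.7, 0.7, -0.9]
position: [0.5909, 0.1335, 0.3997]
ft_force: [-0.1, -0.2, -0.9]
turn [ 0.    -0.     0.005] shift cm [-0.08 -0.13  8.25] now [0.5907 0.1343 0.3995]
```

View pics/w7.png

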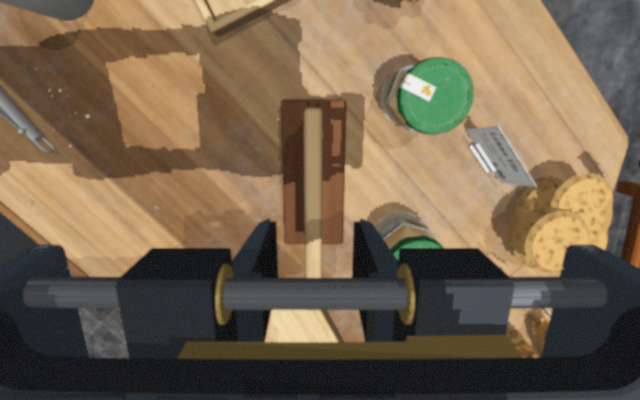

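The board batten runs vertically at cols 304–322, its far end at row 107, between the fingers. I'll measure its line.

Run:
```python
from h import *
s=load("w7");g=s["image"].astype(float);g=cv2.GaussianBlur(g,(3,3),0)
L=[];Q=[]
for r in range(115,225,10):
    c=g[r,285:345,:].sum(1);d=np.diff(c)
    m=(c>330)
    i=np.where(m[10:50])[0]+295
    print(r,i.min(),i.max(),end="; ")
print()
print(cv2.cvtColor(s["image"],cv2.COLOR_RGB2HSV)[150,298:330].tolist())
s2=onz(s,[(313.3,107)],.158)*1000;print("far end",s2)
```

```text
115 305 319; 125 305 320; 135 306 320; 145 306 320; 155 306 320; 165 306 320; 175 306 320; 185 306 320; 195 306 320; 205 306 320; 215 306 320; 
[[12, 124, 64], [9, 157, 60], [11, 140, 60], [12, 138, 61], [12, 118, 67], [15, 114, 85], [17, 107, 112], [19, 101, 137], [18, 99, 152], [19, 98, 161], [19, 96, 168], [18, 96, 170], [19, 101, 170], [18, 98, 169], [18, 98, 169], [17, 101, 167], [18, 97, 168], [19, 102, 165], [19, 96, 167], [18, 101, 167], [19, 99, 160], [18, 99, 152], [18, 103, 138], [18, 115, 118], [15, 121, 95], [13, 130, 86], [12, 143, 82], [13, 140, 84], [11, 135, 85], [10, 147, 83], [12, 137, 82], [12, 165, 79]]
far end [[588.80343706 205.87053335 158.        ]]
```

```bash
python3 - <<'E'
from h import *
s=load("w7");P=onz(s,[(312.5,115),(313.2,215)],.158)*1000;v=P[0]-P[1];print(P.round(1).tolist(),np.degrees(np.arctan2(v[1],v[0])))
E
python3 -m handwheel '[{"claw":4,"tx":-0.1,"ty":-0.1,"tz":2,"ax":0,"ay":0,"az":0},{"claw":4,"tx":0,"ty":0,"tz":2.5,"ax":0,"ay":0,"az":0},{"claw":4,"tx":0,"ty":0,"tz":2.2,"ax":0,"ay":0,"az":0},{"claw":4,"tx":0,"ty":0,"tz":1.5,"ax":0,"ay":0,"az":0},{"claw":4,"tx":0,"ty":0,"tz":0,"ax":0,"ay":0,"az":0},{"claw":4,"tx":0,"ty":0,"tz":0,"ax":0,"ay":0,"az":0}]'
```

```text
[[588.4, 201.0, 158.0], [590.4, 135.3, 158.0]] 91.7575817403636
clock: 16.22
position: [0.5895, 0.1342, 0.317]
ee_rot: [-2.189, -2.252, 0.001]
ft_force: [-0.7, 0.5, 0.5]
gripper_width: 0.437
finger_force: 0.0
```

```bash
python3 -m handwheel '[{"claw":2,"tx":0,"ty":0,"tz":0,"ax":0,"ay":0,"az":0},{"claw":0.5,"tx":0,"ty":0,"tz":0,"ax":0,"ay":0,"az":0},{"claw":0.5,"tx":0,"ty":0,"tz":0,"ax":0,"ay":0,"az":0},{"claw":0.5,"tx":0,"ty":0,"tz":0,"ax":0,"ay":0,"az":0},{"claw":0.5,"tx":0,"ty":0,"tz":0,"ax":0,"ay":0,"az":0},{"claw":0.5,"tx":0,"ty":0,"tz":0,"ax":0,"ay":0,"az":0}]' 40
python3 -m handwheel '[{"claw":0.5,"tx":0,"ty":0,"tz":-0.5,"ax":0,"ay":0,"az":0},{"claw":0.5,"tx":0,"ty":0,"tz":-1.5,"ax":0,"ay":0,"az":0},{"claw":0.5,"tx":0,"ty":0,"tz":-2.5,"ax":0,"ay":0,"az":0},{"claw":0.5,"tx":0,"ty":0,"tz":-3,"ax":0,"ay":0,"az":0},{"claw":0.5,"tx":0,"ty":0,"tz":-3,"ax":0,"ay":0,"az":0},{"claw":0.5,"tx":0,"ty":0,"tz":-2.5,"ax":0,"ay":0,"az":0},{"claw":0.5,"tx":0,"ty":0,"tz":0,"ax":0,"ay":0,"az":0}]' 40
python3 - <<'E'
from h import *
plan([.5488,.4026,.447],np.radians(25.75))
E
```

```text
clock: 16.72
position: [0.59, 0.1333, 0.3176]
ee_rot: [2.191, 2.251, 0.001]
ft_force: [-0.8, 0.1, 6.0]
gripper_width: 0.129
finger_force: 40.0
clock: 17.3
position: [0.5905, 0.1333, 0.4525]
ee_rot: [2.188, 2.248, 0.009]
ft_force: [0.4, 0.0, -1.3]
gripper_width: 0.128
finger_force: 40.0
turn [ 0.008  0.001 -0.422] shift cm [26.07  7.94  0.55] now [0.5905 0.1333 0.4525]
```

```bash
python3 -m handwheel '[{"claw":0.5,"tx":0,"ty":0,"tz":0,"ax":0,"ay":0,"az":-0.07},{"claw":0.5,"tx":0,"ty":0,"tz":0,"ax":0,"ay":0,"az":-0.1},{"claw":0.5,"tx":0,"ty":0,"tz":0,"ax":0,"ay":0,"az":-0.1},{"claw":0.5,"tx":0,"ty":0,"tz":0,"ax":0,"ay":0,"az":-0.1},{"claw":0.5,"tx":0.7,"ty":0.2,"tz":0,"ax":0,"ay":0,"az":-0.052},{"claw":0.5,"tx":2,"ty":0.6,"tz":0,"ax":0,"ay":0,"az":0},{"claw":0.5,"tx":3,"ty":0.9,"tz":0,"ax":0,"ay":0,"az":0},{"claw":0.5,"tx":3.3,"ty":1,"tz":0,"ax":0,"ay":0,"az":0}]' |sed -n '2,4p'
python3 -m handwheel '[{"claw":0.5,"tx":3.3,"ty":1,"tz":0,"ax":0,"ay":0,"az":0},{"claw":0.5,"tx":3.3,"ty":1,"tz":0,"ax":0,"ay":0,"az":0},{"claw":0.5,"tx":3.3,"ty":1,"tz":0,"ax":0,"ay":0,"az":0},{"claw":0.5,"tx":3.3,"ty":1,"tz":0,"ax":0,"ay":0,"az":0},{"claw":0.5,"tx":2.2,"ty":0.7,"tz":0,"ax":0,"ay":0,"az":0},{"claw":0.5,"tx":1,"ty":0.3,"tz":0,"ax":0,"ay":0,"az":0},{"claw":0.5,"tx":0,"ty":0,"tz":0,"ax":0,"ay":0,"az":0},{"claw":0.5,"tx":0,"ty":0,"tz":0,"ax":0,"ay":0,"az":0}]' |sed -n '2,4p'
python3 - <<'E'
from h import *
take("wrist","w8");take("side","sd1");plan([.5488,.4026,.39],np.radians(25.75))
E
```

```text
position: [0.5754, 0.2262, 0.4466]
ee_rot: [-1.674, -2.658, 0.001]
ft_force: [1.4, 0.4, -1.7]
position: [0.5493, 0.3953, 0.4464]
ee_rot: [-1.67, -2.661, 0.002]
ft_force: [-0.8, -0.4, -1.7]
turn [-0.001  0.    -0.001] shift cm [0.78 0.28 5.68] now [0.5497 0.3943 0.4468]
```

View pics/w8.png

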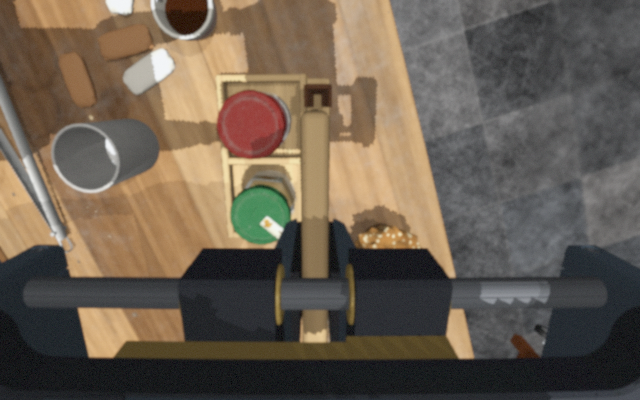

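I have now viewed 15 pictures, one more than the limit of 14, so I'll use numbers only from here on. W8 shows the +y post at (317,95) in line with the batten (col 315), and both jars upright in their bays. I'll print the pixel profile round the post to locate the groove.

Run:
```python
from h import *
s=load("w8");g=s["image"].sum(2)//3
for r in range(80,116,2):print(r,g[r,298:338].tolist())
P=onz(s,[(317,95)],.068)*1000;print(P)
c=np.array([492.7,376.3]);ex=np.array([.9007,.4344]);ey=np.array([-.4344,.9007]);
for z,y in((.068,72),(.068,74),(.008,74),(.068,84)):
  w=c+62*ex+y*ey;print(z,y,proj(s,[*(w/1000),z]).round(1))
```

```text
80 [119, 123, 134, 139, 142, 141, 135, 122, 114, 122, 134, 137, 137, 136, 137, 137, 135, 135, 135, 134, 135, 132, 131, 130, 134, 133, 134, 136, 135, 137, 130, 116, 108, 109, 106, 105, 105, 117, 141, 161]
82 [98, 106, 127, 140, 145, 142, 135, 123, 111, 121, 130, 135, 132, 132, 131, 132, 131, 132, 129, 132, 129, 129, 128, 125, 126, 130, 128, 128, 132, 132, 130, 117, 110, 102, 108, 106, 107, 110, 126, 152]
84 [106, 115, 127, 139, 138, 129, 117, 104, 84, 82, 83, 84, 86, 87, 87, 85, 84, 81, 83, 84, 85, 84, 82, 81, 82, 84, 84, 87, 83, 87, 83, 85, 85, 93, 102, 107, 106, 104, 111, 129]
86 [108, 111, 126, 137, 137, 119, 88, 63, 55, 57, 58, 59, 57, 55, 59, 60, 59, 58, 54, 59, 62, 58, 56, 56, 55, 60, 56, 54, 60, 56, 52, 52, 59, 79, 97, 107, 108, 108, 106, 107]
88 [109, 110, 123, 128, 124, 103, 79, 57, 48, 50, 50, 51, 47, 51, 50, 48, 49, 47, 48, 47, 49, 47, 48, 45, 47, 48, 50, 47, 47, 45, 51, 49, 55, 73, 99, 109, 111, 109, 104, 105]
90 [105, 105, 109, 112, 111, 89, 71, 58, 43, 47, 41, 42, 39, 36, 35, 37, 34, 36, 36, 38, 34, 36, 40, 31, 34, 36, 36, 36, 38, 46, 50, 51, 62, 78, 99, 108, 110, 109, 1
[... 1652 characters left out ...]
 114, 115, 109, 108, 98, 89, 97, 102, 98, 93, 81, 78, 77, 75, 71, 75, 77, 86, 94, 92, 96, 107, 115, 123, 130, 134, 137, 130, 114, 103, 99, 96, 101, 105, 99, 101, 109]
112 [106, 104, 112, 120, 118, 107, 94, 88, 91, 97, 98, 99, 99, 96, 97, 100, 99, 98, 99, 98, 97, 99, 96, 101, 98, 99, 101, 109, 118, 130, 127, 111, 99, 102, 102, 102, 102, 103, 106, 110]
114 [106, 108, 116, 121, 112, 108, 110, 113, 117, 122, 122, 123, 125, 123, 124, 124, 123, 123, 125, 121, 122, 124, 121, 121, 124, 119, 112, 109, 110, 115, 120, 110, 104, 103, 104, 105, 106, 103, 108, 112]
[[516.12558766 468.97878223  68.        ]]
0.068 72 [[317.6  96.4]]
0.068 74 [[317.6  94.3]]
0.008 74 [[317.3  94.9]]
0.068 84 [[317.7  83.7]]
```

```bash
python3 -m handwheel '[{"claw":0.5,"tx":0.4,"ty":0.12,"tz":1,"ax":0,"ay":0,"az":0},{"claw":0.5,"tx":0.38,"ty":0.12,"tz":2,"ax":0,"ay":0,"az":0},{"claw":0.5,"tx":0,"ty":0,"tz":1.5,"ax":0,"ay":0,"az":0},{"claw":0.5,"tx":0,"ty":0,"tz":0.8,"ax":0,"ay":0,"az":0},{"claw":0.5,"tx":0,"ty":0,"tz":0,"ax":0,"ay":0,"az":0},{"claw":0.5,"tx":0,"ty":0,"tz":0,"ax":0,"ay":0,"az":0},{"claw":0.5,"tx":0,"ty":0,"tz":0,"ax":0,"ay":0,"az":0}]' |sed -n '2,4p'
python3 - <<'E'
from h import *
s=take("wrist","w9");plan([.5485,.4026,.318],np.radians(25.75))
c=np.array([492.7,376.3]);ex=np.array([.9007,.4344]);ey=np.array([-.4344,.9007])
for z,y in((.068,72),(.068,74),(.068,84)):
  w=c+62*ex+y*ey;print(z,y,proj(s,[*(w/1000),z]).round(1))
o,p,r=pose()
for a in(.073,.03):print("batten expected",proj(s,p+r.apply([a,0,.159])))
g=s["image"].sum(2)//3
for q in range(30,120,5):print(q,g[q,290:342:2].tolist())
E
```

```text
position: [0.5485, 0.4035, 0.3949]
ee_rot: [1.671, 2.659, 0.002]
ft_force: [-0.5, -0.7, -1.9]
turn [ 0.002 -0.    -0.001] shift cm [-0.09 -0.04  7.7 ] now [0.5485 0.4035 0.395 ]
0.068 72 [[313.8 105.5]]
0.068 74 [[313.8 103.1]]
0.068 84 [[313.8  90.9]]
batten expected [[314.19442078 109.60494922]]
batten expected [[314.23816663 214.50157286]]
30 [97, 95, 95, 96, 97, 97, 105, 104, 105, 103, 105, 102, 102, 101, 108, 99, 97, 94, 98, 97, 100, 105, 116, 146, 170, 168]
35 [95, 96, 96, 92, 97, 94, 96, 100, 104, 106, 107, 108, 109, 104, 102, 103, 97, 94, 94, 94, 95, 98, 106, 140, 167, 174]
40 [106, 95, 95, 97, 102, 101, 102, 97, 103, 100, 105, 107, 106, 105, 99, 100, 102, 102, 96, 101, 98, 98, 99, 130, 171, 179]
45 [111, 105, 104, 103, 108, 106, 106, 100, 99, 102, 106, 107, 107, 108, 103, 103, 101, 102, 100, 102, 104, 104, 105, 112, 159, 178]
50 [109, 109, 105, 106, 106, 101, 100, 101, 102, 107, 109, 110, 111, 107, 110, 104, 101, 102, 102, 104, 105, 106, 102, 108, 155, 175]
55 [102, 103, 104, 101, 99, 100, 99, 98, 101, 103, 103, 107, 105, 110, 109, 112, 107, 110, 108, 105, 105, 106, 106, 108
[... 820 characters left out ...]
03, 115, 114, 111, 112, 112, 111, 110, 104, 106, 106, 112, 109, 100, 107, 107, 105, 104, 99, 127]
95 [113, 107, 119, 117, 70, 51, 56, 54, 51, 54, 55, 50, 53, 55, 50, 54, 51, 55, 53, 54, 87, 109, 110, 104, 103, 98]
100 [109, 104, 106, 108, 74, 55, 44, 40, 37, 25, 36, 36, 31, 32, 36, 33, 33, 40, 53, 55, 90, 108, 112, 108, 105, 101]
105 [106, 103, 103, 106, 75, 47, 41, 36, 41, 54, 91, 105, 107, 107, 78, 42, 34, 35, 50, 56, 85, 104, 108, 108, 106, 106]
110 [106, 104, 104, 111, 82, 50, 50, 44, 55, 69, 83, 77, 71, 69, 69, 63, 61, 49, 46, 56, 81, 102, 106, 106, 105, 105]
115 [108, 104, 108, 112, 82, 60, 91, 115, 126, 128, 128, 129, 130, 130, 128, 127, 127, 121, 113, 76, 81, 103, 106, 103, 104, 106]
```

```bash
python3 -m handwheel '[{"claw":0.5,"tx":0,"ty":-0.05,"tz":0.8,"ax":0,"ay":0,"az":0},{"claw":0.5,"tx":0,"ty":0,"tz":0.7,"ax":0,"ay":0,"az":0},{"claw":0.5,"tx":0,"ty":0,"tz":0.3,"ax":0,"ay":0,"az":0},{"claw":0.5,"tx":0,"ty":0,"tz":0,"ax":0,"ay":0,"az":0}]' |sed -n '2,4p'
python3 -m handwheel '[{"claw":0.5,"tx":0,"ty":0,"tz":0.25,"ax":0,"ay":0,"az":0},{"claw":0.5,"tx":0,"ty":0,"tz":0.25,"ax":0,"ay":0,"az":0},{"claw":0.5,"tx":0,"ty":0,"tz":0,"ax":0,"ay":0,"az":0}]' |sed -n '2,4p'
python3 -m handwheel '[{"claw":0.5,"tx":0,"ty":0,"tz":0.25,"ax":0,"ay":0,"az":0},{"claw":0.5,"tx":0,"ty":0,"tz":0.25,"ax":0,"ay":0,"az":0},{"claw":0.5,"tx":0,"ty":0,"tz":0,"ax":0,"ay":0,"az":0}]' |sed -n '2,4p'
```

```text
position: [0.5474, 0.4032, 0.3747]
ee_rot: [-1.671, -2.66, 0.003]
ft_force: [-0.2, -0.5, -1.5]
position: [0.5476, 0.4034, 0.3704]
ee_rot: [-1.671, -2.66, 0.001]
ft_force: [-0.5, 0.4, -1.7]
position: [0.5477, 0.4034, 0.3655]
ee_rot: [-1.671, -2.66, 0.0]
ft_force: [1.3, -0.2, -2.2]
```

```bash
python3 -m handwheel '[{"claw":0.5,"tx":0,"ty":0,"tz":0.35,"ax":0,"ay":0,"az":0},{"claw":0.5,"tx":0,"ty":0,"tz":0.35,"ax":0,"ay":0,"az":0},{"claw":0.5,"tx":0,"ty":0,"tz":0.3,"ax":0,"ay":0,"az":0},{"claw":0.5,"tx":0,"ty":0,"tz":0,"ax":0,"ay":0,"az":0}]' |sed -n '2,4p'
python3 -m handwheel '[{"claw":0.5,"tx":0,"ty":0,"tz":0.4,"ax":0,"ay":0,"az":0},{"claw":0.5,"tx":0,"ty":0,"tz":0.4,"ax":0,"ay":0,"az":0},{"claw":0.5,"tx":0,"ty":0,"tz":0.4,"ax":0,"ay":0,"az":0},{"claw":0.5,"tx":0,"ty":0,"tz":0,"ax":0,"ay":0,"az":0}]' |sed -n '2,4p'
python3 -m handwheel '[{"claw":0.5,"tx":0,"ty":0,"tz":0.4,"ax":0,"ay":0,"az":0},{"claw":0.5,"tx":0,"ty":0,"tz":0.4,"ax":0,"ay":0,"az":0},{"claw":0.5,"tx":0,"ty":0,"tz":0.4,"ax":0,"ay":0,"az":0},{"claw":0.5,"tx":0,"ty":0,"tz":0,"ax":0,"ay":0,"az":0}]' |sed -n '2,4p'
```

```text
position: [0.5477, 0.4034, 0.3552]
ee_rot: [-1.671, -2.66, 0.001]
ft_force: [1.6, 1.5, -3.6]
position: [0.5477, 0.4033, 0.343]
ee_rot: [-1.671, -2.66, 0.001]
ft_force: [2.2, 0.6, -3.5]
position: [0.5476, 0.4034, 0.331]
ee_rot: [-1.671, -2.66, 0.001]
ft_force: [2.9, 0.6, -4.5]
```

```bash
python3 -m handwheel '[{"claw":0.5,"tx":0,"ty":0.06,"tz":0.4,"ax":0,"ay":0,"az":0},{"claw":0.5,"tx":0,"ty":0,"tz":0.4,"ax":0,"ay":0,"az":0},{"claw":0.5,"tx":0,"ty":0,"tz":0.3,"ax":0,"ay":0,"az":0},{"claw":0.5,"tx":0,"ty":0,"tz":0,"ax":0,"ay":0,"az":0}]' |sed -n '2,4p'
python3 -m handwheel '[{"claw":0.5,"tx":0,"ty":0,"tz":0.15,"ax":0,"ay":0,"az":0},{"claw":0.5,"tx":0,"ty":0,"tz":0,"ax":0,"ay":0,"az":0}]' |sed -n '2,4p'
python3 -m handwheel '[{"claw":0.5,"tx":0,"ty":0,"tz":0.1,"ax":0,"ay":0,"az":0},{"claw":0.5,"tx":0,"ty":0,"tz":0,"ax":0,"ay":0,"az":0}]' |sed -n '2,4p'
```

```text
position: [0.5481, 0.4036, 0.32]
ee_rot: [-1.671, -2.66, 0.002]
ft_force: [0.3, 0.7, -2.4]
position: [0.5481, 0.4036, 0.3192]
ee_rot: [-1.671, -2.66, 0.001]
ft_force: [0.2, 0.7, -1.8]
position: [0.5482, 0.4036, 0.3183]
ee_rot: [-1.671, -2.66, 0.0]
ft_force: [0.8, -0.9, -1.3]
```

```bash
python3 -m handwheel '[{"claw":0.5,"tx":0,"ty":0,"tz":0.08,"ax":0,"ay":0,"az":0},{"claw":0.5,"tx":0,"ty":0,"tz":0,"ax":0,"ay":0,"az":0}]' |sed -n '2p;4p'
python3 -m handwheel '[{"claw":0.5,"tx":0,"ty":0,"tz":0.08,"ax":0,"ay":0,"az":0},{"claw":0.5,"tx":0,"ty":0,"tz":0,"ax":0,"ay":0,"az":0}]' |sed -n '2p;4p'
```

```text
position: [0.5482, 0.4036, 0.3176]
ft_force: [-0.1, 0.6, -1.7]
position: [0.5483, 0.4037, 0.3175]
ft_force: [-1.1, -0.7, 6.7]
```

```bash
python3 -m handwheel '[{"claw":1.5,"tx":0,"ty":0,"tz":0,"ax":0,"ay":0,"az":0},{"claw":3,"tx":0,"ty":0,"tz":0,"ax":0,"ay":0,"az":0},{"claw":4,"tx":0,"ty":0,"tz":0,"ax":0,"ay":0,"az":0},{"claw":4,"tx":0,"ty":0,"tz":-0.5,"ax":0,"ay":0,"az":0},{"claw":4,"tx":0,"ty":0,"tz":-1.5,"ax":0,"ay":0,"az":0},{"claw":4,"tx":0,"ty":0,"tz":-2.5,"ax":0,"ay":0,"az":0},{"claw":4,"tx":0,"ty":0,"tz":-3,"ax":0,"ay":0,"az":0},{"claw":4,"tx":0,"ty":0,"tz":-1.5,"ax":0,"ay":0,"az":0}]' |sed -n '2p;4,5p'
python3 - <<'E'
from h import *
s=take("wrist","w10");take("side","sd2");take("scene","sn2");plan([.454,-.008,.38],np.radians(27.55))
# batten top corners expected when seated: centre axis, z .158
c=np.array([548.5,403.2]);ex=np.array([.9007,.4344]);ey=np.array([-.4344,.9007])
for z in(.158,.163):print(z,proj(s,[*((c+73*ey)/1000),z]).round(1))
g=s["image"].sum(2)//3
for q in range(80,150,5):print(q,g[q,290:342:2].tolist())
E
```

```text
position: [0.5485, 0.4039, 0.4105]
ft_force: [-0.3, 0.6, 1.0]
gripper_width: 0.442
turn [ 0.003 -0.    -0.032] shift cm [-32.14 -27.41   2.85] now [0.5484 0.4038 0.4085]
0.158 [[312.5 106.6]]
0.163 [[312.5 106.7]]
80 [120, 121, 119, 120, 116, 106, 98, 99, 101, 103, 98, 98, 101, 100, 104, 105, 107, 109, 106, 101, 100, 102, 107, 117, 156, 172]
85 [144, 143, 140, 145, 140, 117, 114, 123, 123, 123, 120, 122, 123, 118, 121, 122, 123, 124, 109, 105, 105, 107, 110, 107, 111, 118]
90 [107, 110, 129, 144, 139, 118, 124, 135, 134, 130, 133, 133, 128, 126, 126, 128, 132, 133, 109, 109, 112, 108, 105, 105, 107, 111]
95 [110, 111, 128, 129, 76, 55, 58, 58, 58, 59, 59, 58, 60, 58, 55, 57, 57, 56, 59, 81, 111, 110, 105, 103, 104, 106]
100 [114, 107, 111, 107, 69, 52, 45, 39, 32, 34, 33, 35, 35, 36, 40, 36, 39, 43, 52, 83, 109, 112, 109, 103, 106, 102]
105 [108, 108, 107, 109, 69, 55, 39, 40, 45, 66, 103, 102, 102, 93, 60, 42, 38, 45, 58, 80, 107, 114, 108, 111, 108, 105]
110 [109, 107, 108, 111, 74, 51, 41, 67, 112, 133, 139, 136, 137, 134, 132, 109, 63, 46, 54, 79, 103, 111, 109, 110, 105, 102]
11
[... 222 characters left out ...]
 101, 104, 104, 106, 108, 108, 111]
125 [110, 107, 108, 114, 113, 98, 90, 102, 126, 143, 149, 144, 143, 145, 138, 121, 121, 140, 113, 107, 109, 112, 109, 113, 110, 111]
130 [108, 109, 107, 117, 113, 100, 96, 102, 124, 139, 147, 145, 145, 144, 138, 121, 118, 138, 111, 103, 107, 106, 109, 103, 107, 108]
135 [108, 110, 109, 117, 113, 101, 91, 100, 123, 141, 146, 146, 143, 144, 139, 122, 117, 138, 113, 100, 101, 103, 104, 107, 107, 108]
140 [109, 109, 103, 117, 114, 102, 93, 104, 119, 139, 144, 146, 144, 143, 139, 123, 118, 138, 110, 98, 101, 100, 99, 101, 106, 108]
145 [108, 111, 107, 114, 114, 103, 95, 105, 124, 139, 146, 148, 144, 145, 140, 124, 122, 138, 116, 101, 99, 98, 101, 104, 105, 109]
```

```bash
python3 -m handwheel '[{"claw":4,"tx":-1,"ty":-0.86,"tz":0,"ax":0,"ay":0,"az":-0.032},{"claw":4,"tx":-2.5,"ty":-2.13,"tz":0,"ax":0,"ay":0,"az":0},{"claw":7,"tx":-2.7,"ty":-2.3,"tz":0,"ax":0,"ay":0,"az":0},{"claw":7,"tx":-2.7,"ty":-2.3,"tz":0,"ax":0,"ay":0,"az":0},{"claw":7,"tx":-2.7,"ty":-2.3,"tz":0,"ax":0,"ay":0,"az":0},{"claw":7,"tx":-2.7,"ty":-2.3,"tz":0,"ax":0,"ay":0,"az":0},{"claw":7,"tx":-2.7,"ty":-2.3,"tz":0,"ax":0,"ay":0,"az":0},{"claw":7,"tx":-2.7,"ty":-2.3,"tz":0,"ax":0,"ay":0,"az":0}]' |sed -n '2p;4p'
python3 -m handwheel '[{"claw":7,"tx":-2.7,"ty":-2.3,"tz":0,"ax":0,"ay":0,"az":0},{"claw":7,"tx":-2.7,"ty":-2.3,"tz":0.5,"ax":0,"ay":0,"az":0},{"claw":7,"tx":-2.7,"ty":-2.3,"tz":1,"ax":0,"ay":0,"az":0},{"claw":7,"tx":-2.5,"ty":-2.13,"tz":1.3,"ax":0,"ay":0,"az":0},{"claw":7,"tx":-1.5,"ty":-1.3,"tz":0,"ax":0,"ay":0,"az":0},{"claw":7,"tx":-0.35,"ty":-0.3,"tz":0,"ax":0,"ay":0,"az":0},{"claw":7,"tx":0,"ty":0,"tz":0,"ax":0,"ay":0,"az":0},{"claw":7,"tx":0,"ty":0,"tz":0,"ax":0,"ay":0,"az":0}]' |sed -n '2p;4p'
python3 - <<'E'
from h import *
s=take("wrist","w11");hsv=cv2.cvtColor(s["image"],cv2.COLOR_RGB2HSV)
print("expected dome px",proj(s,[[.454,-.008,.08],[.454,-.008,0]]).round(0))
m=cv2.inRange(hsv,(0,0,140),(180,45,255));m[300:]=0
n,l,st,ce=cv2.connectedComponentsWithStats(m)
for i in range(1,n):
    if st[i,4]>150:print(st[i],ce[i].round(0),onz(s,ce[i:i+1],.08).round(4)[0])
plan([.454,-.008,.222],np.radians(27.55))
E
```

```text
position: [0.4891, 0.1499, 0.4059]
ft_force: [1.0, 0.2, -0.6]
position: [0.4535, -0.0079, 0.3786]
ft_force: [-0.5, 0.3, 0.1]
expected dome px [[315. 195.]
 [315. 175.]]
[   0    0   53  170 4719] [17. 61.] [ 0.1998 -0.0187  0.08  ]
[299 175  36  37 964] [317. 193.] [ 0.4543 -0.0057  0.08  ]
turn [-0. -0.  0.] shift cm [-6.000e-02  1.000e-02  1.567e+01] now [ 0.4536 -0.0075  0.3787]
```

```bash
python3 -m handwheel '[{"claw":7,"tx":0,"ty":0,"tz":2.5,"ax":0,"ay":0,"az":0},{"claw":7,"tx":0,"ty":0,"tz":3.5,"ax":0,"ay":0,"az":0},{"claw":7,"tx":0,"ty":0,"tz":3.5,"ax":0,"ay":0,"az":0},{"claw":7,"tx":0,"ty":0,"tz":3.5,"ax":0,"ay":0,"az":0},{"claw":7,"tx":0,"ty":0,"tz":2,"ax":0,"ay":0,"az":0},{"claw":7,"tx":0,"ty":0,"tz":1,"ax":0,"ay":0,"az":0},{"claw":7,"tx":0,"ty":0,"tz":0,"ax":0,"ay":0,"az":0},{"claw":5,"tx":0,"ty":0,"tz":0,"ax":0,"ay":0,"az":0}]' 20|sed -n '2p;4p'
python3 -m handwheel '[{"claw":4,"tx":0,"ty":0,"tz":0,"ax":0,"ay":0,"az":0},{"claw":3.5,"tx":0,"ty":0,"tz":0,"ax":0,"ay":0,"az":0},{"claw":3.5,"tx":0,"ty":0,"tz":0,"ax":0,"ay":0,"az":0},{"claw":3.5,"tx":0,"ty":0,"tz":0,"ax":0,"ay":0,"az":0},{"claw":3.5,"tx":0,"ty":0,"tz":0,"ax":0,"ay":0,"az":0}]' 20
python3 - <<'E'
from h import *
plan([.6053,-.1415,.34],np.radians(27.55))
E
```

```text
position: [0.4537, -0.0073, 0.2186]
ft_force: [0.5, 0.0, 0.1]
clock: 25.48
position: [0.4538, -0.0081, 0.2195]
ee_rot: [1.628, 2.685, 0.001]
ft_force: [-0.5, -0.1, 8.7]
gripper_width: 0.448
finger_force: 20.0
turn [0.001 0.001 0.   ] shift cm [-18.83   7.26 -12.05] now [ 0.4538 -0.0081  0.2195]
```

```bash
python3 -m handwheel '[{"claw":3.5,"tx":0,"ty":0,"tz":-0.7,"ax":0,"ay":0,"az":0},{"claw":3.5,"tx":0,"ty":0,"tz":-2,"ax":0,"ay":0,"az":0},{"claw":3.5,"tx":0,"ty":0,"tz":-3,"ax":0,"ay":0,"az":0},{"claw":3.5,"tx":-1,"ty":0.4,"tz":-3,"ax":0,"ay":0,"az":0},{"claw":3.5,"tx":-2.2,"ty":0.85,"tz":-1.3,"ax":0,"ay":0,"az":0},{"claw":3.5,"tx":-3,"ty":1.15,"tz":0,"ax":0,"ay":0,"az":0},{"claw":3.5,"tx":-3.2,"ty":1.23,"tz":0,"ax":0,"ay":0,"az":0},{"claw":3.5,"tx":-3.2,"ty":1.23,"tz":0,"ax":0,"ay":0,"az":0}]' |sed -n '2p;4p'
python3 -m handwheel '[{"claw":3.5,"tx":-3.2,"ty":1.23,"tz":0,"ax":0,"ay":0,"az":0},{"claw":3.5,"tx":-2,"ty":0.77,"tz":0,"ax":0,"ay":0,"az":0},{"claw":3.5,"tx":-1,"ty":0.4,"tz":0,"ax":0,"ay":0,"az":0},{"claw":3.5,"tx":0,"ty":0,"tz":0,"ax":0,"ay":0,"az":0},{"claw":3.5,"tx":0,"ty":0,"tz":0,"ax":0,"ay":0,"az":0},{"claw":3.5,"tx":0,"ty":0,"tz":0,"ax":0,"ay":0,"az":0}]' |sed -n '2p;4,5p'
python3 - <<'E'
from h import *
s=take("wrist","w12");plan([.6053,-.1415,.2295],np.radians(27.55))
# check caddy: divider/edges along a column through the wide bay
g=s["image"].sum(2)//3
c=np.array([583.6,-99.8]);ey=np.array([-.4625,.8866]);ex=np.array([.8866,.4625])
for y in(-8,0,81,85,-13,-17):print(y,proj(s,[*((c+0*ex+y*ey)/1000),.028]).round(1))
for x in(-51,51,-43,43):print("x",x,proj(s,[*((c+x*ex+40*ey)/1000),.028]).round(1))
print(g[40:230:2,315].tolist());r=int(proj(s,[*((c+40*ey)/1000),.028])[0,1]);print(r,g[r,230:400:2].tolist())
E
```

```text
position: [0.5555, -0.0983, 0.3201]
ft_force: [0.4, 0.5, -0.7]
position: [0.6038, -0.1403, 0.3188]
ft_force: [0.1, 0.0, -0.6]
gripper_width: 0.446
turn [-0.001 -0.001  0.001] shift cm [-0.18  0.07  8.94] now [ 0.6038 -0.1402  0.3189]
-8 [[315.8 152.1]]
0 [[315.8 141.8]]
81 [[316.   28.8]]
85 [[316.   22.8]]
-13 [[315.8 158.4]]
-17 [[315.8 163.5]]
x -51 [[247.8  88.2]]
x 51 [[384.1  88.3]]
x -43 [[258.4  88.2]]
x 43 [[373.4  88.3]]
[51, 92, 110, 125, 144, 146, 145, 146, 145, 147, 147, 146, 145, 146, 145, 145, 145, 145, 146, 145, 143, 142, 139, 142, 140, 138, 139, 140, 140, 139, 143, 140, 141, 143, 142, 141, 142, 140, 140, 139, 140, 140, 138, 141, 140, 140, 140, 142, 140, 138, 140, 141, 140, 141, 141, 140, 110, 76, 114, 143, 140, 139, 124, 131, 142, 141, 141, 140, 141, 141, 141, 142, 140, 142, 142, 142, 128, 126, 184, 196, 196, 187, 164, 155, 99, 69, 78, 77, 78, 81, 81, 79, 82, 88, 88]
88 [104, 98, 100, 103, 100, 102, 100, 95, 80, 103, 128, 132, 130, 124, 94, 75, 116, 136, 143, 149, 146, 141, 139, 138, 137, 143, 145, 148, 149, 147, 145, 144, 139, 137, 140, 146, 147, 144, 142, 139, 138, 139, 142, 143, 145, 146, 143, 140, 141, 142, 138, 132, 128, 131, 132, 135, 137, 139, 141, 141, 139, 137, 137, 137, 136, 136, 129, 105, 102, 93, 69, 75, 114, 131, 133, 131, 114, 85, 84, 83, 82, 101, 135, 136, 131]
```

```bash
python3 -m handwheel '[{"claw":3.5,"tx":-0.18,"ty":0.07,"tz":1.5,"ax":0,"ay":0,"az":0},{"claw":3.5,"tx":0,"ty":0,"tz":2.2,"ax":0,"ay":0,"az":0},{"claw":3.5,"tx":0,"ty":0,"tz":2,"ax":0,"ay":0,"az":0},{"claw":3.5,"tx":0,"ty":0,"tz":1.5,"ax":0,"ay":0,"az":0},{"claw":3.5,"tx":0,"ty":0,"tz":1,"ax":0,"ay":0,"az":0},{"claw":3.5,"tx":0,"ty":0,"tz":0.5,"ax":0,"ay":0,"az":0},{"claw":3.5,"tx":0,"ty":0,"tz":0,"ax":0,"ay":0,"az":0}]' |sed -n '2p;4p'
python3 -m handwheel '[{"claw":3.5,"tx":0,"ty":0,"tz":0.1,"ax":0,"ay":0,"az":0},{"claw":3.5,"tx":0,"ty":0,"tz":0,"ax":0,"ay":0,"az":0}]' |sed -n '2p;4p'
python3 -m handwheel '[{"claw":3.5,"tx":0,"ty":0,"tz":0.1,"ax":0,"ay":0,"az":0},{"claw":3.5,"tx":0,"ty":0,"tz":0,"ax":0,"ay":0,"az":0}]' |sed -n '2p;4p'
```

```text
position: [0.6058, -0.142, 0.2313]
ft_force: [0.2, -0.2, -0.2]
position: [0.6065, -0.1424, 0.2316]
ft_force: [-0.3, -0.6, 0.1]
position: [0.6064, -0.1425, 0.2304]
ft_force: [0.6, 0.1, -0.9]
```

```bash
python3 -m handwheel '[{"claw":3.5,"tx":0,"ty":0,"tz":0.15,"ax":0,"ay":0,"az":0},{"claw":3.5,"tx":0,"ty":0,"tz":0,"ax":0,"ay":0,"az":0}]' |sed -n '2p;4p'
python3 -m handwheel '[{"claw":3.5,"tx":0,"ty":0,"tz":0.08,"ax":0,"ay":0,"az":0},{"claw":3.5,"tx":0,"ty":0,"tz":0,"ax":0,"ay":0,"az":0}]' |sed -n '2p;4p'
```

```text
position: [0.6063, -0.1425, 0.2283]
ft_force: [-0.9, -0.2, -0.4]
position: [0.6063, -0.1425, 0.2276]
ft_force: [-0.1, 0.1, 0.7]
```

```bash
python3 -m handwheel '[{"claw":3.5,"tx":0,"ty":0,"tz":0.06,"ax":0,"ay":0,"az":0},{"claw":3.5,"tx":0,"ty":0,"tz":0,"ax":0,"ay":0,"az":0},{"claw":3.5,"tx":0,"ty":0,"tz":0,"ax":0,"ay":0,"az":0}]' |sed -n '2p;4p'
```

```text
position: [0.6064, -0.1426, 0.2275]
ft_force: [-1.9, -0.1, 9.2]
```

```bash
python3 -m handwheel '[{"claw":4.7,"tx":0,"ty":0,"tz":0,"ax":0,"ay":0,"az":0},{"claw":5.5,"tx":0,"ty":0,"tz":0,"ax":0,"ay":0,"az":0},{"claw":6,"tx":0,"ty":0,"tz":0,"ax":0,"ay":0,"az":0},{"claw":6,"tx":0,"ty":0,"tz":-0.5,"ax":0,"ay":0,"az":0},{"claw":6,"tx":0,"ty":0,"tz":-1.5,"ax":0,"ay":0,"az":0},{"claw":6,"tx":0,"ty":0,"tz":-3,"ax":0,"ay":0,"az":0},{"claw":8.8,"tx":0,"ty":0,"tz":-3.8,"ax":0,"ay":0,"az":0},{"claw":8.8,"tx":0,"ty":0,"tz":-3.8,"ax":0,"ay":0,"az":0}]' |sed -n '2p;4p'
python3 -m handwheel '[{"claw":8.8,"tx":0,"ty":0,"tz":-2,"ax":0,"ay":0,"az":0},{"claw":8.8,"tx":0,"ty":0,"tz":0,"ax":0,"ay":0,"az":0}]' |sed -n '2p;4p'
python3 - <<'E'
from h import *
take("wrist","w13");plan([.335,.316,.38],np.radians(27.55))
s=load("w1")
# beaker rim inner/outer fit : bright ring from w1
g=cv2.cvtColor(s["image"],cv2.COLOR_RGB2GRAY);m=(g>0).astype(np.uint8)
c=cv2.HoughCircles(cv2.GaussianBlur(g[80:175,440:560],(3,3),0),cv2.HOUGH_GRADIENT,1,30,param1=80,param2=15,minRadius=25,maxRadius=40)
for x,y,r in c[0]:print(x+440,y+80,r,onz(s,[(x+440,y+80)],.095)*1000,(onz(s,[(x+440+r,y+80)],.095)-onz(s,[(x+440-r,y+80)],.095))*1000)
E
```

```text
position: [0.6059, -0.1424, 0.3542]
ft_force: [1.2, -0.3, 0.5]
position: [0.6071, -0.1427, 0.3785]
ft_force: [0.6, 0.1, 1.0]
turn [0.003 0.003 0.   ] shift cm [53.22 -2.88 -0.42] now [ 0.6067 -0.1426  0.3758]
493.5 125.5 32.7 [[334.8778335  310.58845002  95.        ]] [[-29.65032149  62.85411476   0.        ]]
461.5 121.5 25.4 [[345.77434896 277.84571459  95.        ]] [[-2.27141232e+01  4.82828288e+01 -5.55111512e-14]]
```

```bash
python3 -m handwheel '[{"claw":8.8,"tx":1.5,"ty":0,"tz":0,"ax":0,"ay":0,"az":0},{"claw":8.8,"tx":3,"ty":-0.2,"tz":0,"ax":0,"ay":0,"az":0},{"claw":8.8,"tx":3.6,"ty":-0.2,"tz":0,"ax":0,"ay":0,"az":0},{"claw":8.8,"tx":3.6,"ty":-0.2,"tz":0,"ax":0,"ay":0,"az":0},{"claw":8.8,"tx":3.6,"ty":-0.2,"tz":0,"ax":0,"ay":0,"az":0},{"claw":8.8,"tx":3.6,"ty":-0.2,"tz":0,"ax":0,"ay":0,"az":0},{"claw":8.8,"tx":3.6,"ty":-0.2,"tz":0,"ax":0,"ay":0,"az":0},{"claw":8.8,"tx":3.6,"ty":-0.2,"tz":0,"ax":0,"ay":0,"az":0}]' |sed -n '2p;4p'
python3 -m handwheel '[{"claw":8.8,"tx":3.6,"ty":-0.2,"tz":0,"ax":0,"ay":0,"az":0},{"claw":8.8,"tx":3.6,"ty":-0.2,"tz":0,"ax":0,"ay":0,"az":0},{"claw":8.8,"tx":3.6,"ty":-0.2,"tz":0,"ax":0,"ay":0,"az":0},{"claw":8.8,"tx":3.6,"ty":-0.2,"tz":0,"ax":0,"ay":0,"az":0},{"claw":8.8,"tx":3.6,"ty":-0.2,"tz":0,"ax":0,"ay":0,"az":0},{"claw":8.8,"tx":3.6,"ty":-0.2,"tz":0,"ax":0,"ay":0,"az":0},{"claw":8.8,"tx":3,"ty":-0.3,"tz":0,"ax":0,"ay":0,"az":0},{"claw":8.8,"tx":2,"ty":-0.2,"tz":0,"ax":0,"ay":0,"az":0}]' |sed -n '2p;4p'
python3 -m handwheel '[{"claw":8.8,"tx":0.5,"ty":0,"tz":0,"ax":0,"ay":0,"az":0},{"claw":8.8,"tx":0,"ty":0,"tz":0,"ax":0,"ay":0,"az":0},{"claw":8.8,"tx":0,"ty":0,"tz":0,"ax":0,"ay":0,"az":0}]' |sed -n '2p;4p'
python3 - <<'E'
from h import *
s=take("wrist","w14");plan([.335,.316,.232],np.radians(27.55))
print("expect rim px",proj(s,[[.335,.314,.095],[.335,.314,0]]).round(0))
g=cv2.cvtColor(s["image"],cv2.COLOR_RGB2GRAY)
c=cv2.HoughCircles(cv2.GaussianBlur(g[110:270,230:400],(3,3),0),cv2.HOUGH_GRADIENT,1,20,param1=80,param2=15,minRadius=30,maxRadius=50)
for x,y,r in c[0][:4]:print(x+230,y+110,r,onz(s,[(x+230,y+110)],.095)[0].round(4)*1000,np.linalg.norm(onz(s,[(x+230+r,y+110)],.095)-onz(s,[(x+230-r,y+110)],.095))*1000)
for q in range(120,260,6):print(q,g[q,250:382:3].tolist())
E
```

```text
position: [0.4716, 0.0836, 0.3721]
ft_force: [1.2, 0.6, -0.5]
position: [0.333, 0.3121, 0.3722]
ft_force: [0.3, -0.1, -0.3]
position: [0.3327, 0.3145, 0.3724]
ft_force: [0.8, 1.4, -0.4]
turn [-0.001  0.    -0.   ] shift cm [ 0.07  0.26 14.05] now [0.333  0.3142 0.3725]
expect rim px [[317. 204.]
 [317. 177.]]
320.5 200.5 43.3 [336.  317.6  95. ] 67.02403080356059
316.5 160.5 31.6 [318.8 343.9  95. ] 47.356904943182165
120 [80, 79, 71, 85, 105, 106, 110, 109, 107, 106, 107, 104, 89, 85, 79, 81, 83, 82, 82, 73, 71, 69, 76, 84, 91, 96, 102, 98, 90, 89, 93, 95, 94, 110, 119, 122, 119, 114, 106, 107, 111, 111, 111, 117]
126 [80, 83, 82, 79, 82, 92, 96, 90, 94, 97, 93, 90, 92, 85, 86, 82, 81, 76, 77, 74, 72, 73, 81, 81, 87, 90, 94, 100, 97, 96, 90, 93, 94, 99, 111, 118, 119, 120, 112, 110, 113, 111, 113, 117]
132 [83, 83, 83, 79, 84, 89, 91, 103, 98, 90, 88, 86, 82, 87, 87, 79, 72, 67, 72, 75, 74, 81, 80, 78, 84, 95, 93, 96, 100, 93, 98, 94, 95, 91, 108, 113, 122, 121, 119, 111, 109, 114, 111, 114]
138 [78, 84, 84, 86, 85, 83, 90, 98, 150, 123, 89, 82, 83, 81, 84, 79, 70, 67, 70, 78, 80, 7
[... 3630 characters left out ...]
 160, 160, 152, 141, 144]
246 [114, 111, 113, 111, 118, 115, 118, 109, 105, 107, 107, 106, 106, 110, 111, 111, 119, 120, 120, 139, 141, 132, 134, 144, 146, 144, 159, 155, 149, 153, 156, 149, 147, 143, 142, 143, 148, 162, 161, 155, 162, 155, 149, 141]
252 [120, 120, 125, 134, 128, 127, 131, 129, 125, 117, 118, 113, 111, 112, 112, 109, 116, 115, 120, 126, 142, 139, 140, 141, 147, 142, 146, 158, 152, 148, 157, 160, 147, 142, 142, 140, 138, 153, 159, 152, 156, 163, 152, 144]
258 [126, 121, 125, 125, 122, 123, 127, 125, 122, 120, 119, 115, 117, 122, 125, 126, 125, 134, 135, 134, 149, 156, 153, 142, 143, 147, 146, 150, 155, 152, 153, 157, 152, 151, 145, 142, 139, 139, 152, 156, 155, 160, 155, 150]
```

```bash
python3 -m handwheel '[{"claw":8.8,"tx":0.1,"ty":0.4,"tz":1.5,"ax":0,"ay":0,"az":0},{"claw":8.8,"tx":0,"ty":0,"tz":3,"ax":0,"ay":0,"az":0},{"claw":8.8,"tx":0,"ty":0,"tz":3,"ax":0,"ay":0,"az":0},{"claw":8.8,"tx":0,"ty":0,"tz":3,"ax":0,"ay":0,"az":0},{"claw":8.8,"tx":0,"ty":0,"tz":2.3,"ax":0,"ay":0,"az":0},{"claw":8.8,"tx":0,"ty":0,"tz":1.3,"ax":0,"ay":0,"az":0},{"claw":8.8,"tx":0,"ty":0,"tz":0,"ax":0,"ay":0,"az":0},{"claw":7.2,"tx":0,"ty":0,"tz":0,"ax":0,"ay":0,"az":0}]' 20|sed -n '2p;4p'
python3 -m handwheel '[{"claw":6,"tx":0,"ty":0,"tz":0,"ax":0,"ay":0,"az":0},{"claw":6,"tx":0,"ty":0,"tz":0,"ax":0,"ay":0,"az":0},{"claw":6,"tx":0,"ty":0,"tz":0,"ax":0,"ay":0,"az":0},{"claw":6,"tx":0,"ty":0,"tz":0,"ax":0,"ay":0,"az":0},{"claw":6,"tx":0,"ty":0,"tz":0,"ax":0,"ay":0,"az":0}]' 20
python3 - <<'E'
from h import *
plan([.5679,-.0697,.36],np.radians(27.55))
E
```

```text
position: [0.3362, 0.3168, 0.2317]
ft_force: [-0.0, 0.5, -0.1]
clock: 31.8
position: [0.336, 0.3176, 0.2329]
ee_rot: [1.628, 2.686, 0.003]
ft_force: [2.1, -2.8, 8.8]
gripper_width: 0.733
finger_force: 20.0
turn [ 0.002 -0.     0.   ] shift cm [-45.07   2.64 -12.71] now [0.336  0.3176 0.2329]
```

```bash
python3 -m handwheel '[{"claw":6,"tx":0,"ty":0,"tz":-0.7,"ax":0,"ay":0,"az":0},{"claw":6,"tx":0,"ty":0,"tz":-2,"ax":0,"ay":0,"az":0},{"claw":6,"tx":0,"ty":0,"tz":-3,"ax":0,"ay":0,"az":0},{"claw":6,"tx":0,"ty":0,"tz":-3,"ax":0,"ay":0,"az":0},{"claw":6,"tx":0,"ty":0,"tz":-3,"ax":0,"ay":0,"az":0},{"claw":6,"tx":-1.5,"ty":0.1,"tz":-1.6,"ax":0,"ay":0,"az":0},{"claw":6,"tx":-3,"ty":0.2,"tz":0,"ax":0,"ay":0,"az":0},{"claw":6,"tx":-3.5,"ty":0.2,"tz":0,"ax":0,"ay":0,"az":0}]' |sed -n '2p;4,5p'
python3 -m handwheel '[{"claw":6,"tx":-3.5,"ty":0.2,"tz":0,"ax":0,"ay":0,"az":0},{"claw":6,"tx":-3.5,"ty":0.2,"tz":0,"ax":0,"ay":0,"az":0},{"claw":6,"tx":-3.5,"ty":0.2,"tz":0,"ax":0,"ay":0,"az":0},{"claw":6,"tx":-3.5,"ty":0.2,"tz":0,"ax":0,"ay":0,"az":0},{"claw":6,"tx":-3.5,"ty":0.2,"tz":0,"ax":0,"ay":0,"az":0},{"claw":6,"tx":-3.5,"ty":0.2,"tz":0,"ax":0,"ay":0,"az":0},{"claw":6,"tx":-3.5,"ty":0.2,"tz":0,"ax":0,"ay":0,"az":0},{"claw":6,"tx":-3.5,"ty":0.2,"tz":0,"ax":0,"ay":0,"az":0}]' |sed -n '2p;4,5p'
python3 -m handwheel '[{"claw":6,"tx":-3.5,"ty":0.2,"tz":0,"ax":0,"ay":0,"az":0},{"claw":6,"tx":-3,"ty":0.2,"tz":0,"ax":0,"ay":0,"az":0},{"claw":6,"tx":-2,"ty":0.1,"tz":0,"ax":0,"ay":0,"az":0},{"claw":6,"tx":-0.5,"ty":0,"tz":0,"ax":0,"ay":0,"az":0},{"claw":6,"tx":0,"ty":0,"tz":0,"ax":0,"ay":0,"az":0},{"claw":6,"tx":0,"ty":0,"tz":0,"ax":0,"ay":0,"az":0}]' |sed -n '2p;4,5p'
python3 - <<'E'
from h import *
plan([.5679,-.0697,.243],np.radians(27.55))
E
```

```text
position: [0.3771, 0.249, 0.367]
ft_force: [1.5, -0.4, -2.7]
gripper_width: 0.735
position: [0.5212, 0.0064, 0.3658]
ft_force: [0.6, 0.7, -1.1]
gripper_width: 0.73
position: [0.5664, -0.0689, 0.3652]
ft_force: [-0.6, 0.5, -1.0]
gripper_width: 0.735
turn [-0.    -0.001 -0.   ] shift cm [-0.14  0.1  12.22] now [ 0.5664 -0.0689  0.3652]
```

```bash
python3 -m handwheel '[{"claw":6,"tx":-0.1,"ty":0.1,"tz":1.5,"ax":0,"ay":0,"az":0},{"claw":6,"tx":0,"ty":0,"tz":2.5,"ax":0,"ay":0,"az":0},{"claw":6,"tx":0,"ty":0,"tz":2.5,"ax":0,"ay":0,"az":0},{"claw":6,"tx":0,"ty":0,"tz":2.5,"ax":0,"ay":0,"az":0},{"claw":6,"tx":0,"ty":0,"tz":1.7,"ax":0,"ay":0,"az":0},{"claw":6,"tx":0,"ty":0,"tz":1,"ax":0,"ay":0,"az":0},{"claw":6,"tx":0,"ty":0,"tz":0.5,"ax":0,"ay":0,"az":0},{"claw":6,"tx":0,"ty":0,"tz":0,"ax":0,"ay":0,"az":0}]' |sed -n '2p;4p'
python3 -m handwheel '[{"claw":6,"tx":0,"ty":0,"tz":0.15,"ax":0,"ay":0,"az":0},{"claw":6,"tx":0,"ty":0,"tz":0,"ax":0,"ay":0,"az":0}]' |sed -n '2p;4p'
python3 -m handwheel '[{"claw":6,"tx":0,"ty":0,"tz":0.1,"ax":0,"ay":0,"az":0},{"claw":6,"tx":0,"ty":0,"tz":0,"ax":0,"ay":0,"az":0}]' |sed -n '2p;4p'
```

```text
position: [0.568, -0.0691, 0.2427]
ft_force: [-0.5, 0.1, -0.7]
position: [0.5686, -0.0697, 0.2423]
ft_force: [0.5, 0.1, -0.3]
position: [0.5685, -0.0698, 0.241]
ft_force: [-0.5, -0.9, -1.6]
```

```bash
python3 -m handwheel '[{"claw":6,"tx":0,"ty":0,"tz":0.07,"ax":0,"ay":0,"az":0},{"claw":6,"tx":0,"ty":0,"tz":0,"ax":0,"ay":0,"az":0},{"claw":6,"tx":0,"ty":0,"tz":0,"ax":0,"ay":0,"az":0}]' |sed -n '2p;4p'
python3 -m handwheel '[{"claw":6,"tx":0,"ty":0,"tz":0.05,"ax":0,"ay":0,"az":0},{"claw":6,"tx":0,"ty":0,"tz":0,"ax":0,"ay":0,"az":0},{"claw":6,"tx":0,"ty":0,"tz":0,"ax":0,"ay":0,"az":0}]' |sed -n '2p;4p'
```

```text
position: [0.5685, -0.0699, 0.2408]
ft_force: [-3.4, 0.8, 14.0]
position: [0.5684, -0.0699, 0.2408]
ft_force: [-5.3, 1.6, 22.2]
```

Seated. I'll release, retreat and check the final state numerically.

```bash
python3 -m handwheel '[{"claw":6.9,"tx":0,"ty":0,"tz":-0.05,"ax":0,"ay":0,"az":0},{"claw":7.6,"tx":0,"ty":0,"tz":0,"ax":0,"ay":0,"az":0},{"claw":8.2,"tx":0,"ty":0,"tz":0,"ax":0,"ay":0,"az":0},{"claw":8.2,"tx":0,"ty":0,"tz":-0.5,"ax":0,"ay":0,"az":0},{"claw":8.2,"tx":0,"ty":0,"tz":-1.5,"ax":0,"ay":0,"az":0},{"claw":8.2,"tx":0,"ty":0,"tz":-3,"ax":0,"ay":0,"az":0},{"claw":8.2,"tx":0,"ty":0,"tz":-3.5,"ax":0,"ay":0,"az":0},{"claw":8.2,"tx":0,"ty":0,"tz":-3.5,"ax":0,"ay":0,"az":0}]' |sed -n '2p;4p'
python3 -m handwheel '[{"claw":8.2,"tx":-2,"ty":0,"tz":-3.5,"ax":0,"ay":0,"az":0},{"claw":8.2,"tx":-3,"ty":0,"tz":-2,"ax":0,"ay":0,"az":0},{"claw":8.2,"tx":-3,"ty":0,"tz":0,"ax":0,"ay":0,"az":0},{"claw":8.2,"tx":-2,"ty":0,"tz":0,"ax":0,"ay":0,"az":0},{"claw":8.2,"tx":0,"ty":0,"tz":0,"ax":0,"ay":0,"az":0},{"claw":8.2,"tx":0,"ty":0,"tz":0,"ax":0,"ay":0,"az":0}]' |sed -n '1,2p;4p'
python3 - <<'E'
from h import *
s=take("wrist","wf");hsv=cv2.cvtColor(s["image"],cv2.COLOR_RGB2HSV);g=cv2.cvtColor(s["image"],cv2.COLOR_RGB2GRAY)
c=cv2.HoughCircles(cv2.GaussianBlur(g[:260],(3,3),0),cv2.HOUGH_GRADIENT,1,20,param1=80,param2=18,minRadius=25,maxRadius=50)
print("beaker expect px",proj(s,[.5684,-.0699,.103]),"shaker",proj(s,[.6063,-.1425,.088]))
for x,y,r in c[0][:4]:print("circ",x,y,r,onz(s,[(x,y)],.103)[0].round(4))
m=cv2.inRange(hsv,(0,0,140),(180,45,255));m[300:]=0
n,l,st,ce=cv2.connectedComponentsWithStats(m)
for i in range(1,n):
    if st[i,4]>100:print(st[i],ce[i].round(0),onz(s,ce[i:i+1],.088).round(4)[0])
# jars + board + shaker in the two fixed views: colour blobs at the expected points
for nme in("scene","side"):
    f=take(nme,nme+"f");h=cv2.cvtColor(f["image"],cv2.COLOR_RGB2HSV)
    for k,P in dict(jam=(.473,.4182,.105),squat=(.5135,.3353,.092),shaker=(.6063,-.1425,.09),batten=(.548,.4036,.150),beaker=(.5684,-.0699,.06)).items():
        u,v=proj(f,P)[0].round().astype(int);print(nme,k,u,v,f["image"][v,u])
E
```

```text
position: [0.568, -0.0697, 0.3611]
ft_force: [0.7, -0.3, -1.0]
clock: 36.3
position: [0.6146, -0.1591, 0.4145]
ft_force: [-0.3, 0.4, -0.5]
beaker expect px [[314.78358219  68.75757115]] shaker [[314.91090446 166.81695871]]
circ 311.5 68.5 42.7 [ 0.566  -0.0709  0.103 ]
circ 314.5 142.5 42.7 [ 0.5951 -0.1218  0.103 ]
circ 307.5 169.5 43.8 [ 0.6004 -0.1449  0.103 ]
circ 314.5 107.5 49.4 [ 0.582  -0.0966  0.103 ]
[598   0  41  12 229] [613.   4.] [0.7598 0.0912 0.088 ]
[514   5  17  37 464] [522.  24.] [0.7019 0.0416 0.088 ]
[462  22  43  28 156] [481.  40.] [0.679  0.0152 0.088 ]
[274  24  84  90 643] [315.  70.] [ 0.5684 -0.0693  0.088 ]
[ 285   45   60   64 2912] [314.  77.] [ 0.5705 -0.0744  0.088 ]
[302 151  31  27 587] [316. 165.] [ 0.6062 -0.1404  0.088 ]
[ 239  224   56   55 1964] [264. 255.] [ 0.6021 -0.2417  0.088 ]
[616 227  18  16 153] [624. 234.] [ 0.904  -0.0613  0.088 ]
[307 243  26  35 301] [320. 262.] [ 0.6541 -0.2238  0.088 ]
[329 266  30  13 203] [341. 274.] [ 0.6779 -0.225   0.088 ]
scene jam 275 165 [211  96  89]
scene squat 297 174 [ 70 141  90]
scene shaker 414 227 [143 141 138]
scene batten 295 150 [118  96  65]
scene beaker 386 229 [115 112 108]
side jam 303 146 [237 103  96]
side squat 320 164 [ 73 153  94]
side shaker 394 280 [156 158 154]
side batten 329 134 [225 192 129]
side beaker 368 268 [115 115 111]
```

Every item measures at its target, so I'm handing in.

```bash
python3 -c "
from plant import bot;print(bot.finish_job())"
```

```text
the job is handed in; nothing more can be done
None
```

I handed the job in at about 36 s: by final camera checks both jars, the board (seated to its floor), the shaker and the beaker are in their places, but I viewed 15 pictures, one over the limit of 14.

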